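# Renew the rest tubes in the case cradle

### The arm

A 6-joint arm with a two-finger parallel gripper is mounted at the origin on a cart in front of the work surface, level with it; the furniture and walls round the work are solid. World frame = base frame: x ahead of the robot, y to its left, z up, the work surface at z = 0. Lengths are in m, angles in rad, forces in N, time in s.
With the tool pointing down it reaches from about 0.425 to 0.925 m from the base axis. Payload 12.5 kg.
Tool frame: the origin (TCP) lies midway between the tips of the shut fingers; the grasp point (between the pads) lies manip.grip_depth behind it (manip.grip_depth is the distance from the TCP to the grasp point, in m); z points along the fingers, y is the line along which they close (so a half turn about z gives the same grasp; the last joint's range is limited). The gripper opens to 85 mm and grips with 20 to 120 N. Pads are 22 mm wide; open, the fingers measure 114 mm over their backs; the gripper's body (76 mm by 85 mm) begins 54 mm behind the grasp point. The pads swing forward as they close: fully open they stand 13 mm farther back than shut.
Start: joints at [1.164, 0.491, 1.559, -0, 1.092, -0.106], TCP at [0.185, 0.597, 0.231] pointing down, gripper open.
Joint ranges: [-3.1, 3.1], [-0.84, 2.19], [0.05, 2.79], [-1.13, 4.28], [0.06, 2.93], [-2.69, 2.69]. Speed limits (rad/s): [2.22, 2.22, 2.79, 3.14, 3.14, 3.14].

### API

Orientations are given as a 3x3 rotation matrix whose columns are the frame's x, y, z axes.
In Python, from workcell import readout, vision, job, models, manip gives the robot as it stands.
- The arm moves only by the tool play_rows, never from a script. Its argument "steps" is a list that holds one entry, the list of rows, each a list of 7 numbers: the shift along the tool's x, y, z in mm, then the turn, a rotation vector about the tool's x, y, z in degrees, then the finger opening in mm, from 0 to 85.4. In form: [[[dx, dy, dz, wx, wy, wz, gripper], ...]]. A call has 1 to 8 rows; each row is the pose to reach, as a shift and turn from the pose commanded when the call began, along the tool's axes at that moment; what a row does not reach only later rows make up. A row lasts 1/8 s, in which the tool goes at most 62.5 mm and 10.7 degrees, less where a joint would pass 70% of its speed; a pose out of reach is approached as far as the arm can. A call with a gripper value outside its range is refused whole. The fingers move at their own pace and stop on an object; "squeeze" is the grip in N (left out, the last holds). Time passes only in rows, so rows that repeat a pose let the fingers close. It gives the time, the measured TCP pose, the force, the opening and the grip force at its end, in the units of the state.
- readout.sense(): the state, without advancing time (a new reading comes with each control period).
- vision.get_image(name): name is "side" or "top"; returns (picture, depth): 480x640x3 uint8, red, green, blue; 480x640 float32, m along the optical axis (not along the pixel's ray), 0 where there is no reading.
- vision.camera_params(name): a dict with "camera_matrix" (3x3 intrinsics, pixels), "origin" and "orientation" of the camera in the world. Camera axes: x right, y down, z forward; pixel columns grow to the right and rows downward; lengths in m; the calibration is good to about 2 mm. A picture is of the moment at which its call begins. camera_params takes no time and is no camera call.
- job.close_job(): hands the job in; it is judged then, once.
Trained networks look in the newest picture that a camera, given by its name, has taken for a name from the list of things; names that differ only in an ending like _2 or _b are one class to them, and where a whole thing is asked for, a point or a joint stands for the part that bears it (a point fixed in the world has none). Each returns a list of dicts, best first, with "p" (0 to 1); they miss things now and then, are a little off and sometimes report something else, mostly with a low value. They report only what shows in the picture. A call takes as long as a camera call.
- models.recognise(thing, camera): "position" ([column, row] as shares, 0 to 1, of the picture: columns of its width, rows of its height, amid what is visible of it).
The state is a dict: "clock": time; "joints": joint angles; "joint_velocities": joint speeds; "tau": joint torques, N m; "ee_pos": TCP position; "tcp_rot": TCP orientation; "ft_force": force on the tool from outside, world axes, zero at the start; "moment": the same for the moment, N m; "opening": opening from 0.0 (shut) to 1.0 (fully open); "grasp_force": force on a finger pad.
Only numpy, scipy, OpenCV 4.12 (cv2) and the standard library are available. Lean on these libraries where they do the work, as an engineer would, in place of code of your own. Each camera call takes 0.05 s, during which the arm holds its last target. There are 200 camera calls.

### The job

Renew the rest tubes in the cradle: turn the star handle anticlockwise (seen from above), spoke by spoke, until the locking comb is drawn fully back, pull every worn tube out of its clip and put it in the open brown tray. Press one new tube from the bench into each of the three clips until it snaps fully home, then turn the star handle clockwise all the way back so that the comb locks all three new tubes. Leave the filler tub and yellow tape measure where they stand.

Things in the scene. Friction and masses are not known exactly. Their poses are not given: they have to be found in the camera images.
- cradle: Aluminium cradle fixed to the bench; origin on the bench under its middle clip's centre; x towards the comb, y along the row of clips towards the star handle. Base plate 12 mm thick, x -62 to 128, y -92 to 219 mm. Three snap clips at y = -62, 0, 62 mm each take one tube lying along x. Nothing rises over 23 mm beside a tube's middle (x -34 to 34 mm).
- star (a joint): Star handle on a vertical axle, moves the comb: 0 rad = comb fully forward (locked), 4.0 rad = fully back; grows anticlockwise seen from above. It stays where it is left; 3 to 5 N at a spoke turns it. At 0 one spoke points along the cradle's +x; the other three follow every 90 degrees.
- star_hub (a point): Centre of the star's hub (radius 18 mm, top 16 mm higher), 66 mm above the bench, at x 0, y 169 mm of the cradle. It turns with the star; one spoke is its +x. Four level spokes at this height: 10 mm rods with 16 mm balls 56 mm from the axle. A fixed cover, top 94 mm up, roofs the half on the cradle's +x side (from 13 mm past the axle), so several spokes must be pushed in turn on the open -x side.
- comb_tip (a point): Tip of the locking comb's middle tongue, 78.5 mm above the bench. Three tongues 16 mm wide, one over the +x end of each tube; they slide 30 mm along the cradle's x as the star turns 4.0 rad. Locked, they cover the last 15 mm of the tubes; fully back they stand 15 mm clear. They cannot come forward over a tube that is not home.
- tray_in (a point): Open brown tray fixed to the bench, 185 (x) x 125 (y) x 36 mm high, walls and floor 5 mm; the point is the centre of its inner floor. For the worn tubes; they may be dropped in from just above the walls.
- filler: Tub of pale filler with lid, 81 mm diameter, 57 mm high, beside the wooden jig near the robot, to be left alone. Origin under its centre.
- rule: Yellow pocket tape measure, 34x79x58 mm, at the left past the new tubes, to be left alone. Origin under its centre.
- seat_1 (a point): Where a fully seated tube's centre lies in clip 1, 50 mm above the bench; the tube lies along this point's x. Two pairs of sprung jaws (12 mm wide, at x -40 and 40 mm) flare to 76 mm above the bench, 28 mm to each side. A tube laid on them stands 20 mm too high; about 10 to 20 N straight down snaps it home, as much straight up frees it.
- old_1_mid (a point): White round plastic tube, 32 mm diameter, 140 mm long with a square grey cap (36x36x10 mm) on each end, 80 g; grip it across the middle. Point: its centre; x axis along the tube. On the bench it lies on its caps' faces, centre 18 mm up. Worn tube, at first snapped home in clip 1; None if that clip starts empty.
- new_1_mid (a point): White round plastic tube, 32 mm diameter, 140 mm long with a square grey cap (36x36x10 mm) on each end, 80 g; grip it across the middle. Point: its centre; x axis along the tube. On the bench it lies on its caps' faces, centre 18 mm up. New tube, at first lying on the bench.
- seat_2 (a point): Where a fully seated tube's centre lies in clip 2, 50 mm above the bench; the tube lies along this point's x. Two pairs of sprung jaws (12 mm wide, at x -40 and 40 mm) flare to 76 mm above the bench, 28 mm to each side. A tube laid on them stands 20 mm too high; about 10 to 20 N straight down snaps it home, as much straight up frees it.
- old_2_mid (a point): White round plastic tube, 32 mm diameter, 140 mm long with a square grey cap (36x36x10 mm) on each end, 80 g; grip it across the middle. Point: its centre; x axis along the tube. On the bench it lies on its caps' faces, centre 18 mm up. Worn tube, at first snapped home in clip 2; None if that clip starts empty.
- new_2_mid (a point): White round plastic tube, 32 mm diameter, 140 mm long with a square grey cap (36x36x10 mm) on each end, 80 g; grip it across the middle. Point: its centre; x axis along the tube. On the bench it lies on its caps' faces, centre 18 mm up. New tube, at first lying on the bench.
- seat_3 (a point): Where a fully seated tube's centre lies in clip 3, 50 mm above the bench; the tube lies along this point's x. Two pairs of sprung jaws (12 mm wide, at x -40 and 40 mm) flare to 76 mm above the bench, 28 mm to each side. A tube laid on them stands 20 mm too high; about 10 to 20 N straight down snaps it home, as much straight up frees it.
- old_3_mid (a point): White round plastic tube, 32 mm diameter, 140 mm long with a square grey cap (36x36x10 mm) on each end, 80 g; grip it across the middle. Point: its centre; x axis along the tube. On the bench it lies on its caps' faces, centre 18 mm up. Worn tube, at first snapped home in clip 3; None if that clip starts empty.
- new_3_mid (a point): White round plastic tube, 32 mm diameter, 140 mm long with a square grey cap (36x36x10 mm) on each end, 80 g; grip it across the middle. Point: its centre; x axis along the tube. On the bench it lies on its caps' faces, centre 18 mm up. New tube, at first lying on the bench.

How it is judged:
On the way, in this order (a step that is already met when the one before it is completed fails the run):
1. the star handle has been turned until the comb is fully back (value of joint star above 3.7 rad), for 0.2 s.
2. every worn tube lies in the tray and a new tube is fully home in each clip (x of old_1_mid in the frame of tray_in between -0.085 and 0.085 m and y of old_1_mid in the frame of tray_in between -0.055 and 0.055 m and height (world z) of each of old_1_mid, old_2_mid, old_3_mid below 0.07 m and x of old_2_mid in the frame of tray_in between -0.085 and 0.085 m and y of old_2_mid in the frame of tray_in between -0.055 and 0.055 m and x of old_3_mid in the frame of tray_in between -0.085 and 0.085 m and y of old_3_mid in the frame of tray_in between -0.055 and 0.055 m and ((distance between new_1_mid and seat_1 below 0.018 m and z of new_1_mid in the frame of seat_1 below 0.005 m and angle between the x axis of new_1_mid and the x axis of seat_1, either way round below 0.08 rad) or (distance between new_1_mid and seat_2 below 0.018 m and z of new_1_mid in the frame of seat_2 below 0.005 m and angle between the x axis of new_1_mid and the x axis of seat_2, either way round below 0.08 rad) or (distance between new_1_mid and seat_3 below 0.018 m and z of new_1_mid in the frame of seat_3 below 0.005 m and angle between the x axis of new_1_mid and the x axis of seat_3, either way round below 0.08 rad)) and ((distance between new_2_mid and seat_1 below 0.018 m and z of new_2_mid in the frame of seat_1 below 0.005 m and angle between the x axis of new_2_mid and the x axis of seat_1, either way round below 0.08 rad) or (distance between new_2_mid and seat_2 below 0.018 m and z of new_2_mid in the frame of seat_2 below 0.005 m and angle between the x axis of new_2_mid and the x axis of seat_2, either way round below 0.08 rad) or (distance between new_2_mid and seat_3 below 0.018 m and z of new_2_mid in the frame of seat_3 below 0.005 m and angle between the x axis of new_2_mid and the x axis of seat_3, either way round below 0.08 rad)) and ((distance between new_3_mid and seat_1 below 0.018 m and z of new_3_mid in the frame of seat_1 below 0.005 m and angle between the x axis of new_3_mid and the x axis of seat_1, either way round below 0.08 rad) or (distance between new_3_mid and seat_2 below 0.018 m and z of new_3_mid in the frame of seat_2 below 0.005 m and angle between the x axis of new_3_mid and the x axis of seat_2, either way round below 0.08 rad) or (distance between new_3_mid and seat_3 below 0.018 m and z of new_3_mid in the frame of seat_3 below 0.005 m and angle between the x axis of new_3_mid and the x axis of seat_3, either way round below 0.08 rad))), for 0.2 s.
At the end, for the whole second after the job is handed in: The star handle is back within 0.3 rad of its locked position, a new tube is fully home in each clip (centre within 18 mm of the seat, no more than 5 mm above it, in line within 0.08 rad), and every worn tube lies in the tray, all at rest (all of step 2 and value of joint star below 0.3 rad and linear speed of each of old_1, old_2, old_3, new_1, new_2, new_3 below 0.03 m/s); the robot touches nothing.
It fails at once if the filler tub is shifted more than 30 mm (distance of filler from where it was at the start of the episode above 0.03 m).
It fails at once if the tape measure is shifted more than 30 mm (distance of rule from where it was at the start of the episode above 0.03 m).
Of old_1, old_2, old_3 only 1 to 2 are there at a start; the rules pass over those that are not, and their reading is None.
At some moment in a run one of new_1, new_3 may be knocked a few centimetres aside while the robot is not near it.
Once in a run the grip may slacken for a moment while it holds something.
It also fails if it takes over 210 s, if anything falls off the work surface, if the arm or the gripper's body presses on something with over 40 N, if the wrist force passes 120 N, or if a joint passes its speed limit or range.

## Working session

There is one attempt and no reset: what is moved stays moved. The work goes in short steps, Python scripts to look and compute and a tool call to move; the robot and the scene stay as the last step left them, time stands still between calls to the robot, and variables do not carry over. Pictures are saved under pics/ and viewed, at most 14 in all, crops included, and the job is handed in when it is done.

Besides the shell and the picture viewer there is one more tool, called after "Request:" as name(argument=value, ...), one argument or row to a line, values as JSON. play_rows: Moves the arm, as the interface text tells. Its arguments: {"type":"object","properties":{"steps":{"type":"array"},"squeeze":{"type":"number"}},"required":["steps"]}

```bash
mkdir -p pics; cat > h.py <<'E'
import numpy as np, cv2
from workcell import readout, vision, job, models, manip
def shot(cam,name=None):
    im,d=vision.get_image(cam)
    if name: cv2.imwrite('pics/'+name+'.png',im[:,:,::-1])
    return im,d
def P(cam):
    p=vision.camera_params(cam); return np.array(p["camera_matrix"]),np.array(p["origin"]),np.array(p["orientation"])
def cloud(cam,d):
    K,o,R=P(cam); v,u=np.mgrid[0:480,0:640]
    c=np.stack([(u-K[0,2])/K[0,0]*d,(v-K[1,2])/K[1,1]*d,d],-1)
    w=c@R.T+o; w[d==0]=np.nan; return w
def proj(cam,p):
    K,o,R=P(cam); c=(np.asarray(p)-o)@R; q=c@K.T; return q[...,:2]/q[...,2:]
def atz(cam,u,v,z):
    K,o,R=P(cam); r=R@np.array([(u-K[0,2])/K[0,0],(v-K[1,2])/K[1,1],1]); return o+r*(z-o[2])/r[2]
E
python3 - <<'E'
from h import *
np.set_printoptions(precision=4,suppress=True)
s=readout.sense(); print(s, manip.grip_depth)
for c in("top","side"):
    im,d=shot(c,c+'0'); W=cloud(c,d); print(c,P(c))
    for t in("cradle","star_hub","tray_in","filler","rule","new_1_mid","old_1_mid","comb_tip","seat_1"):
        for r in models.recognise(t,c)[:7]:
            u,v=r["position"][0]*640,r["position"][1]*480
            print(t,round(r["p"],2),int(u),int(v),W[min(int(v),479),min(int(u),639)])
E
```

```text
{'clock': 0.0, 'joints': array([ 1.1644,  0.4916,  1.5594, -0.    ,  1.0917, -0.1056]), 'joint_velocities': array([-0.0005, -0.0012,  0.0001, -0.0003,  0.    ,  0.0021]), 'tau': array([  0.0017, -61.8467, -26.1594,  -0.0001,   0.004 ,   0.    ]), 'ee_pos': array([0.1851, 0.5967, 0.2307]), 'tcp_rot': array([[-0.9551,  0.2963, -0.0004],
       [ 0.2963,  0.9551, -0.001 ],
       [ 0.0001, -0.0011, -1.    ]]), 'ft_force': array([ 0.7385, -0.163 ,  0.5454]), 'moment': array([-0.0456,  0.0537, -0.0302]), 'grasp_force': 0.0, 'opening': 0.9958588161701586} 0.0187
top (array([[533.103 ,   0.    , 324.0825],
       [  0.    , 533.103 , 242.8392],
       [  0.    ,   0.    ,   1.    ]]), array([0.4155, 0.2338, 1.5215]), array([[-0.0256, -0.9953,  0.0937],
       [-0.9996,  0.0247, -0.0105],
       [ 0.0082, -0.0939, -0.9955]]))
cradle 0.8 414 189 [ 0.6958 -0.0344  0.0678]
cradle 0.52 245 254 [0.5299 0.4402 0.0301]
star_hub 0.65 369 308 [0.3716 0.1003 0.0576]
star_hub 0.57 378 199 [0.6671 0.0684 0.0854]
tray_in 0.85 452 275 [ 0.4572 -0.144   0.0048]
filler 0.83 364 309 [0.3691 0.1136 0.0516]
ru
[... 392 characters left out ...]
7 0.1107 0.0518]
side (array([[519.1642,   0.    , 320.1144],
       [  0.    , 519.1642, 235.3858],
       [  0.    ,   0.    ,   1.    ]]), array([ 0.0789, -0.1471,  1.2144]), array([[ 0.6115, -0.6982,  0.3723],
       [-0.7912, -0.543 ,  0.2812],
       [ 0.0058, -0.4665, -0.8845]]))
cradle 0.91 433 260 [ 0.7076 -0.036   0.0087]
star_hub 0.74 392 241 [0.652  0.0643 0.0809]
tray_in 0.97 416 361 [ 0.4623 -0.1426  0.0064]
filler 0.89 310 325 [0.3677 0.0973 0.0521]
filler 0.63 278 245 [0.4891 0.2971 0.0308]
new_1_mid 0.65 327 274 [0.4996 0.148  0.037 ]
old_1_mid 0.58 473 303 [ 0.6416 -0.1746  0.0637]
comb_tip 0.88 474 251 [ 0.8025 -0.1059 -0.0043]
seat_1 0.87 439 262 [ 0.7013 -0.0528  0.0295]
```

```bash
python3 - <<'E'
import cv2
a=cv2.imread('pics/top0.png'); cv2.imwrite('pics/t0c.png',cv2.resize(a[110:380,160:540],(760,540),interpolation=cv2.INTER_CUBIC))
E
```

```text
(no output)
```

View pics/t0c.png

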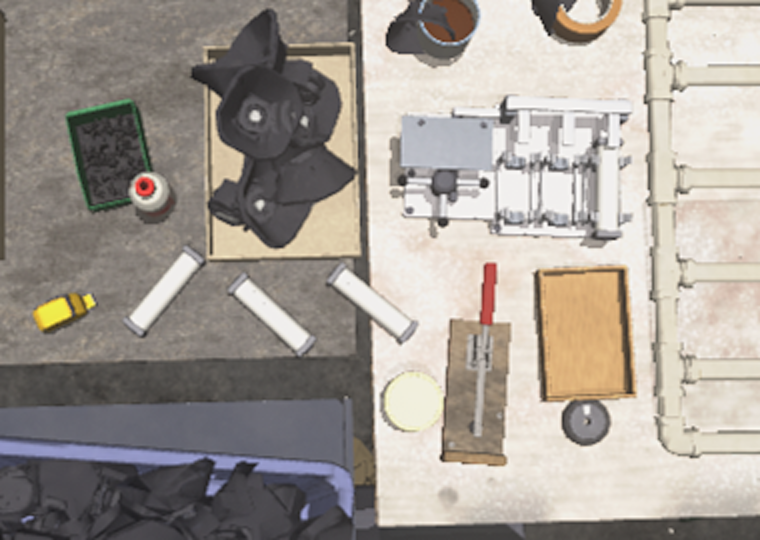

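View pics/side0.png

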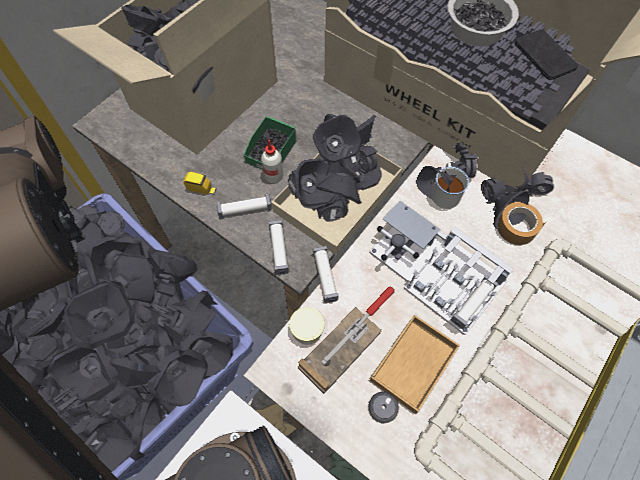

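Top view (2x crop): the cradle is upper right with its star at crop (444,181). One worn tube sits in the rightmost clip (605,185). The tray is at (587,330), and the three new tubes are at (165,290), (270,315) and (372,303). The spokes show at (402,180), (484,183) and (443,222). Next I'll fit the poses precisely.

```bash
python3 - <<'E'
from h import *
np.set_printoptions(precision=4,suppress=True)
im,d=shot("top"); W=cloud("top",d)
im2,d2=shot("side"); W2=cloud("side",d2)
def rect(m,W,name):
    n,l,st,c=cv2.connectedComponentsWithStats(m.astype(np.uint8),connectivity=8)
    for i in range(1,n):
        if st[i,4]>25:
            p=W[l==i]; r=cv2.minAreaRect((p[:,:2]*1000).astype(np.float32)); print(name,st[i,4],"ctr",np.round(r[0],1),"size",np.round(r[1],1),"ang",round(r[2],2),"zmed",round(float(np.median(p[:,2])),4))
for nm,w in(("top",W),("side",W2)):
    x,y,z=w[...,0],w[...,1],w[...,2]
    cr=(x>.58)&(x<.86)&(y>-.24)&(y<.17)
    print(nm,"bench z",np.nanmedian(z[(x>.6)&(x<.7)&(y>.19)&(y<.2)]))
    rect(cr&(z>.006),w,nm+" cradle")
    rect(cr&(z>.089)&(z<.1),w,nm+" cover")
    rect(cr&(z>.071)&(z<.088),w,nm+" comb/hub")
    rect(cr&(z>.05)&(z<.071)&(y<-.05),w,nm+" tubeold")
    rect(cr&(z>.055)&(z<.088)&(y>-.0),w,nm+" star")
    rect((x>.40)&(x<.66)&(y>.10)&(y<.54)&(z>.010)&(z<.045),w,nm+" new")
    rect((x>.33)&(x<.6)&(y<-.05)&(y>-.25)&(z>.025)&(z<.045),w,nm+" tray")
E
```

```text
top bench z 0.005695376038036271
top cradle 74 ctr [857.8  39.9] size [34.4  4. ] ang 89.44 zmed 0.054
top cradle 6794 ctr [700.4 -51.1] size [336.5 214.3] ang 84.56 zmed 0.0353
top cover 1086 ctr [716.   53.1] size [125.9  72.8] ang 86.63 zmed 0.0935
top comb/hub 724 ctr [ 745.1 -117.9] size [171.3  70.4] ang 86.43 zmed 0.0806
top comb/hub 140 ctr [666.7  56.7] size [33.1 36.7] ang 33.9 zmed 0.0795
top tubeold 614 ctr [ 654.1 -175.6] size [ 54.6 145.6] ang 85.75 zmed 0.0627
top star 32 ctr [858.   41.5] size [ 3.8 31.3] ang 1.15 zmed 0.0709
top star 338 ctr [666.2  57.6] size [91.9 90.8] ang 43.11 zmed 0.0724
top new 45 ctr [656.1 517. ] size [ 9.7 45.4] ang 7.81 zmed 0.0244
top new 38 ctr [642.2 448.3] size [12.7 44.8] ang 31.47 zmed 0.0297
top new 38 ctr [606.4 381.8] size [ 2. 57.] ang 89.71 zmed 0.0333
top new 594 ctr [528.3 449.1] size [ 36.5 143.1] ang 49.3 zmed 0.031
top new 98 ctr [569.5 280. ] size [209.3   3. ] ang 89.55 zmed 0.0263
top new 576 ctr [504.7 156.9] size [143.8  35.7] ang 49.85 zmed 0.0312
top new 585 ctr [490.6 298.9] size [143.7  33.7] ang 46.3 zmed 0.0309
t
[... 1152 characters left out ...]
e star 70 ctr [856.4  37.6] size [ 6.8 36.8] ang 0.17 zmed 0.0695
side star 417 ctr [663.3  58.9] size [92.4 90. ] ang 46.59 zmed 0.0725
side new 82 ctr [651.9 516.7] size [ 8.6 47.6] ang 10.47 zmed 0.0232
side new 120 ctr [641.1 448.6] size [17. 48.] ang 26.85 zmed 0.0276
side new 103 ctr [610.9 381.2] size [ 5.3 57.8] ang 88.24 zmed 0.0282
side new 1864 ctr [504.5 310.6] size [221.8 384.3] ang 16.1 zmed 0.031
side new 202 ctr [641.9 245.3] size [27.4 77.9] ang 25.51 zmed 0.0325
side new 678 ctr [489.5 296.5] size [144.5  35.1] ang 46.2 zmed 0.0315
side tray 740 ctr [ 453.8 -142.8] size [187.3 125.1] ang 1.05 zmed 0.035
side tray 557 ctr [ 465.1 -243.4] size [ 15. 269.] ang 89.5 zmed 0.0339
```

```bash
cat > plan.py <<'E'
import numpy as np, json
from workcell import readout
TH=np.radians(-3.5); C0=np.array([655.5,-112.5])
def cr(x,y): # cradle mm -> world mm
    c,s=np.cos(TH),np.sin(TH); return C0+np.array([c*x-s*y,s*x+c*y])
def pose():
    s=readout.sense(); R=s["tcp_rot"]; return np.array([*(s["ee_pos"]*1000),np.degrees(np.arctan2(R[1,0],R[0,0]))])
def plan(wps,start=None,step=50,ang=10,end=1):
    """wps: [x,y,z(mm),yaw deg (tool x),grip,(hold rows)] -> prints calls"""
    cur=pose() if start is None else np.array(start,float)
    pts=[]; p=cur.copy()
    for w in wps:
        t=np.array(w[:4],float); dy=(t[3]-p[3]+180)%360-180; t[3]=p[3]+dy
        n=max(1,int(np.ceil(np.linalg.norm(t[:3]-p[:3])/step-.02)),int(np.ceil(abs(dy)/ang-.02)))
        for k in range(1,n+1): pts.append((p+(t-p)*k/n,w[4]))
        for _ in range(w[5] if len(w)>5 else 0): pts.append((t,w[4]))
        p=t
    base=cur.copy()
    for i in range(0,len(pts),8):
        rows=[]; c,s=np.cos(np.radians(base[3])),np.sin(np.radians(base[3]))
        X=np.array([c,s,0]);Y=np.array([s,-c,0]);Z=np.array([0,0,-1.])
        for q,g in pts[i:i+8]:
            d=q[:3]-base[:3]; r=[round(float(d@X)),round(float(d@Y)),round(float(d@Z)),0,0,round(-(q[3]-base[3])),g]; rows.append(r)
        print(json.dumps([rows],separators=(',',':')))
        r=rows[-1]; base=base+np.array([*(r[0]*X+r[1]*Y+r[2]*Z),-r[5]])
    print("end",np.round(base,1)); return base
def spoke(phi,r,n,z,g=0):
    f=np.radians(phi); e=np.array([np.cos(f),np.sin(f)]); N=np.array([np.sin(f),-np.cos(f)])
    w=cr(*(np.array([0,169])+r*e+n*N)); return [*w,z,phi+np.degrees(TH),g]
E
python3 - <<'E'
from plan import *
s=spoke
b=plan([s(180,36,27,150),s(180,36,27,53,0)[:5]+[1]])
b=plan([s(p,36,18,53) for p in np.linspace(180,265,9)[0:]]+[s(265,36,22,53),s(265,36,22,115)],start=b)
E
```

```text
[[[-41,-25,6,0,0,-1,0],[-83,-51,12,0,0,-2,0],[-124,-76,17,0,0,-3,0],[-165,-102,23,0,0,-4,0],[-206,-127,29,0,0,-5,0],[-248,-153,35,0,0,-6,0],[-289,-178,41,0,0,-7,0],[-330,-204,46,0,0,-8,0]]]
[[[-38,-31,6,0,0,-1,0],[-75,-62,12,0,0,-2,0],[-112,-93,18,0,0,-3,0],[-150,-124,24,0,0,-4,0],[-187,-154,30,0,0,-5,0],[-224,-185,35,0,0,-6,0],[-224,-185,84,0,0,-6,0],[-224,-185,132,0,0,-6,0]]]
[[[0,0,0,0,0,0,0]]]
end [631.3  85.8  53.4 176.8]
[[[0,-9,0,0,0,0,0],[1,-13,0,0,0,-5,0],[3,-16,0,0,0,-10,0],[3,-20,0,0,0,-16,0],[4,-24,0,0,0,-21,0],[4,-27,0,0,0,-26,0],[4,-31,0,0,0,-32,0],[3,-35,0,0,0,-37,0]]]
[[[2,-3,0,0,0,-5,0],[3,-7,0,0,0,-11,0],[4,-10,0,0,0,-16,0],[4,-14,0,0,0,-21,0],[5,-18,0,0,0,-26,0],[4,-21,0,0,0,-32,0],[4,-25,0,0,0,-37,0],[3,-29,0,0,0,-42,0]]]
[[[1,-3,0,0,0,-6,0],[2,1,0,0,0,-6,0],[2,1,-31,0,0,-6,0],[2,1,-62,0,0,-6,0]]]
end [638.5  23.6 115.4 261.8]
```

Request:
play_rows(
  steps=[
    [[-41,-25,6,0,0,-1,0],[-83,-51,12,0,0,-2,0],[-124,-76,17,0,0,-3,0],[-165,-102,23,0,0,-4,0],[-206,-127,29,0,0,-5,0],[-248,-153,35,0,0,-6,0],[-289,-178,41,0,0,-7,0],[-330,-204,46,0,0,-8,0]],
  ],
)

```text
clock: 2.1
ee_pos: [0.4409, 0.3031, 0.1852]
tcp_rot: [[-0.987, 0.16, 0.0], [0.16, 0.987, 0.0], [-0.0, 0.0, -1.0]]
ft_force: [0.2, -0.5, 0.7]
opening: -0.002
grasp_force: 0.0
```

Request:
play_rows(
  steps=[
    [[-38,-31,6,0,0,-1,0],[-75,-62,12,0,0,-2,0],[-112,-93,18,0,0,-3,0],[-150,-124,24,0,0,-4,0],[-187,-154,30,0,0,-5,0],[-224,-185,35,0,0,-6,0],[-224,-185,35,0,0,-6,0],[-224,-185,84,0,0,-6,0]],
  ],
)

```text
clock: 3.1
ee_pos: [0.6331, 0.0857, 0.1036]
tcp_rot: [[-0.998, 0.057, 0.007], [0.057, 0.998, 0.0], [-0.006, 0.001, -1.0]]
ft_force: [0.1, 0.7, -0.8]
opening: 0.0
grasp_force: 0.0
```

Request:
play_rows(
  steps=[
    [[0,0,24,0,0,0,0],[0,0,48,0,0,0,0],[0,0,48,0,0,0,0]],
  ],
)

```text
clock: 3.48
ee_pos: [0.6301, 0.0864, 0.052]
tcp_rot: [[-0.998, 0.056, -0.003], [0.056, 0.998, 0.0], [0.003, -0.0, -1.0]]
ft_force: [-0.4, 0.6, 0.8]
opening: -0.001
grasp_force: 0.0
```

Request:
play_rows(
  steps=[
    [[0,-9,0,0,0,0,0],[1,-13,0,0,0,-5,0],[3,-16,0,0,0,-10,0],[3,-20,0,0,0,-16,0],[4,-24,0,0,0,-21,0],[4,-27,0,0,0,-26,0],[4,-31,0,0,0,-32,0],[3,-35,0,0,0,-37,0]],
  ],
)

```text
clock: 4.47
ee_pos: [0.6257, 0.051, 0.0545]
tcp_rot: [[-0.83, -0.558, -0.0], [-0.558, 0.83, 0.001], [0.0, 0.001, -1.0]]
ft_force: [-4.9, 3.9, 0.3]
opening: -0.0
grasp_force: 2.4
```

Request:
play_rows(
  steps=[
    [[2,-3,0,0,0,-5,0],[3,-7,0,0,0,-11,0],[4,-10,0,0,0,-16,0],[4,-14,0,0,0,-21,0],[5,-18,0,0,0,-26,0],[4,-21,0,0,0,-32,0],[4,-25,0,0,0,-37,0],[3,-29,0,0,0,-42,0]],
  ],
)

```text
clock: 5.48
ee_pos: [0.6313, 0.0584, 0.0453]
tcp_rot: [[-0.307, -0.951, 0.024], [-0.948, 0.303, -0.099], [0.087, -0.053, -0.995]]
ft_force: [-0.6, -6.8, 4.9]
opening: -0.002
grasp_force: 3.2
```

```bash
python3 - <<'E'
from h import *
from plan import *
im,d=shot("top"); cv2.imwrite('pics/s1.png',cv2.resize(im[150:240,340:480,::-1],None,fx=5,fy=5,interpolation=cv2.INTER_CUBIC))
print(pose())
s=spoke
b=plan([s(265,36,18,53),s(265,36,24,53),s(265,36,24,110),s(175,36,27,110),s(175,36,27,53)])
E
```

```text
[ 630.26209783   59.52452961   44.41868219 -107.69280983]
[[[31,-23,-9,0,0,-9,0],[32,-17,-9,0,0,-9,0],[32,-17,-37,0,0,-9,0],[32,-17,-66,0,0,-9,0],[25,-15,-66,0,0,1,0],[18,-12,-66,0,0,11,0],[12,-10,-66,0,0,21,0],[5,-7,-66,0,0,31,0]]]
[[[-5,5,0,0,0,10,0],[-9,11,0,0,0,20,0],[-14,16,0,0,0,30,0],[-18,22,0,0,0,40,0],[-23,28,0,0,0,50,0],[-23,28,29,0,0,50,0],[-23,28,57,0,0,50,0]]]
end [ 634.2   88.8   53.4 -188.7]
```

View pics/s1.png

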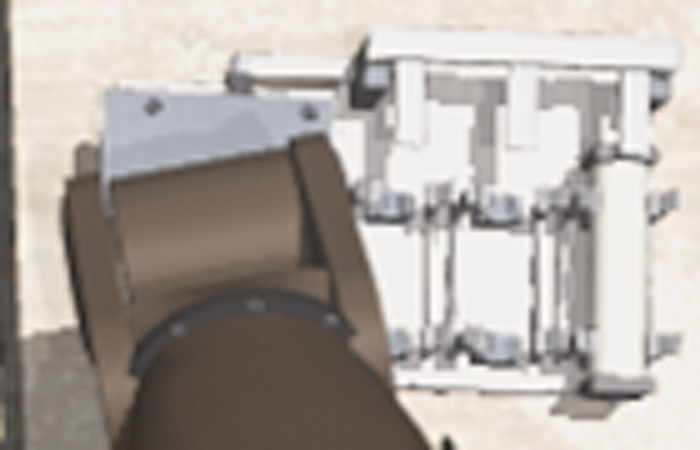

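The wrist isn't where I commanded it, and the force is low, so a joint limit is likely. I'll check the joints.

```bash
python3 - <<'E'
from h import *
np.set_printoptions(precision=3,suppress=True)
s=readout.sense(); print(s["joints"],s["joint_velocities"],s["ee_pos"],s["ft_force"]); print(s["tcp_rot"])
E
```

```text
[ 0.031  0.724  1.699 -0.157  0.704 -2.685] [-0.02   0.001 -0.007  0.089  0.037 -0.001] [0.63  0.06  0.044] [-1.003 -2.333  1.61 ]
[[-0.303 -0.953  0.023]
 [-0.949  0.299 -0.101]
 [ 0.089 -0.052 -0.995]]
```

```bash
cat > fix.py <<'E'
import sys
from plan import *
from scipy.spatial.transform import Rotation as Ro
def fix(p,yaw):
    s=readout.sense(); R=s["tcp_rot"]; f=np.radians(yaw)
    Rt=np.array([[np.cos(f),np.sin(f),0],[np.sin(f),-np.cos(f),0],[0,0,-1]])
    print("shift",np.round(R.T@(np.array(p)-s["ee_pos"]*1000)),"rv",np.round(Ro.from_matrix(R.T@Rt).as_rotvec(degrees=True),1))
E
python3 - <<'E'
from fix import *
p=pose(); fix([p[0]-4,p[1]+6,55],-122+2); fix([p[0]-4,p[1]+6,120],-120)
E
```

```text
shift [ -4.   5. -11.] rv [-3.5 -4.8 12.4]
shift [  2.   2. -76.] rv [-3.5 -4.8 12.4]
```

Request:
play_rows(
  steps=[
    [[-4,5,-11,-1,-2,4,0],[-3,4,-35,-2,-4,9,0],[0,3,-60,-3.5,-4.8,12,0],[2,2,-76,-3.5,-4.8,12,0],[2,2,-76,-3.5,-4.8,12,0]],
  ],
)

```text
clock: 6.15
ee_pos: [0.6268, 0.065, 0.1206]
tcp_rot: [[-0.498, -0.867, 0.002], [-0.867, 0.498, 0.003], [-0.003, -0.0, -1.0]]
ft_force: [-0.2, 0.5, -0.9]
opening: 0.003
grasp_force: 0.0
```

```bash
sed -i 's/phi+np.degrees(TH),g/phi-180+np.degrees(TH),g/' plan.py; python3 - <<'E'
from h import *
from plan import *
print(readout.sense()["joints"],readout.sense()["tcp_rot"][:,2])
b=plan([[545,100,130,-210,0],[545,100,130,-270,0]],ang=10.6)
E
```

```text
[-0.00266996  0.61934803  1.65488123  0.00387423  0.86555431 -2.62514556] [ 0.00182066  0.0029452  -0.99999401]
[[[1,10,-1,0,0,10,0],[2,20,-2,0,0,20,0],[3,29,-3,0,0,30,0],[5,39,-4,0,0,40,0],[6,49,-5,0,0,50,0],[7,59,-6,0,0,60,0],[8,69,-7,0,0,70,0],[9,79,-8,0,0,80,0]]]
[[[10,0,-1,0,0,10,0],[10,0,-1,0,0,20,0],[10,0,-1,0,0,30,0],[10,0,-1,0,0,40,0],[10,0,-1,0,0,50,0],[10,0,-1,0,0,60,0],[10,0,-1,0,0,70,0]]]
end [ 544.5   99.9  129.6 -269.9]
```

Request:
play_rows(
  steps=[
    [[1,10,-1,0,0,10,0],[2,20,-2,0,0,20,0],[3,29,-3,0,0,30,0],[5,39,-4,0,0,40,0],[6,49,-5,0,0,50,0],[7,59,-6,0,0,60,0],[8,69,-7,0,0,70,0],[9,79,-8,0,0,80,0]],
  ],
)

```text
clock: 7.15
ee_pos: [0.5526, 0.097, 0.1264]
tcp_rot: [[-0.939, 0.345, -0.002], [0.345, 0.939, 0.003], [0.003, 0.002, -1.0]]
ft_force: [-0.2, 0.0, -0.4]
opening: -0.001
grasp_force: 0.0
```

```bash
cat > star.py <<'E'
from h import *
from plan import *
def starang(show=None):
    """spoke angles from 'side' and 'top' clouds, cradle frame, around hub"""
    H=cr(0,169)/1000
    for cam in("top","side"):
        im,d=shot(cam); W=cloud(cam,d)
        q=W[...,:2]-H; r=np.hypot(q[...,0],q[...,1])
        m=(r>.028)&(r<.066)&(W[...,2]>.054)&(W[...,2]<.085)
        a=np.degrees(np.arctan2(q[...,1],q[...,0])[m])-np.degrees(TH); a=a%360
        h,_=np.histogram(a,bins=36,range=(0,360))
        c=np.exp(1j*4*np.radians(a)).sum(); print(cam,m.sum(),"phase mod 90:",np.degrees(np.angle(c))/4%90,"conc",abs(c)/max(1,m.sum())); print(h)
        if show and cam=="side":
            u,v=proj(cam,[H[0],H[1],.066]).astype(int); cv2.imwrite('pics/%s.png'%show,cv2.resize(im[v-60:v+60,u-80:u+80,::-1],None,fx=4,fy=4,interpolation=cv2.INTER_CUBIC))
E
python3 -c "
from star import *
starang()"
```

```text
top 12 phase mod 90: 58.7922542194143 conc 0.5055407064399667
[0 1 0 1 0 2 4 1 0 0 0 0 0 0 0 0 0 0 0 0 0 0 0 1 1 0 0 0 1 0 0 0 0 0 0 0]
side 137 phase mod 90: 56.87143189191821 conc 0.9351328158868443
[ 0  0  0  0  2  9  4  0  0  0  0  0  0  1 22 24  0  0  0  0  0  0  3 52
 14  0  0  0  0  0  0  5  1  0  0  0]
```

```bash
python3 - <<'E'
from plan import *
s=spoke
b=plan([[560,95,120,70,0],[590,100,120,0,0],s(147,36,26,115),s(147,36,26,53)],ang=10.6)
b=plan([s(p,36,18,53) for p in np.linspace(147,265,13)]+[s(265,36,24,53),s(265,36,24,110)],start=b,ang=11)
E
```

```text
[[[-1,0,1,0,0,10,0],[-2,0,1,0,0,20,0],[-3,0,2,0,0,30,0],[-4,0,3,0,0,40,0],[-4,0,4,0,0,50,0],[-5,0,4,0,0,60,0],[-6,0,5,0,0,70,0],[-7,0,6,0,0,80,0]]]
[[[0,1,1,0,0,10,0],[2,5,1,0,0,20,0],[3,9,1,0,0,30,0],[5,13,1,0,0,40,0],[6,17,1,0,0,50,0],[8,22,1,0,0,60,0],[9,26,1,0,0,70,0],[10,30,1,0,0,80,0]]]
[[[15,0,1,0,0,9,0],[31,0,2,0,0,18,0],[47,1,3,0,0,27,0],[62,1,5,0,0,37,0],[62,1,36,0,0,37,0],[62,1,67,0,0,37,0]]]
end [652.2  98.6  52.6 -37. ]
[[[0,8,0,0,0,0,0],[-2,14,0,0,0,-10,0],[-4,21,0,0,0,-20,0],[-4,28,0,0,0,-30,0],[-3,35,0,0,0,-40,0],[-1,41,0,0,0,-50,0],[3,48,0,0,0,-59,0],[7,53,0,0,0,-69,0]]]
[[[-3,6,0,0,0,-10,0],[-4,13,0,0,0,-20,0],[-4,20,0,0,0,-30,0],[-3,27,0,0,0,-40,0],[-1,33,0,0,0,-49,0],[-6,29,0,0,0,-49,0],[-6,29,-29,0,0,-49,0],[-6,29,-57,0,0,-49,0]]]
end [636.2  24.2 109.6  81. ]
```

Request:
play_rows(
  steps=[
    [[-1,0,1,0,0,10,0],[-2,0,1,0,0,20,0],[-3,0,2,0,0,30,0],[-4,0,3,0,0,40,0],[-4,0,4,0,0,50,0],[-5,0,4,0,0,60,0],[-6,0,5,0,0,70,0],[-7,0,6,0,0,80,0]],
  ],
)

```text
clock: 8.25
ee_pos: [0.5601, 0.0943, 0.1206]
tcp_rot: [[0.173, 0.985, -0.002], [0.985, -0.173, 0.003], [0.003, -0.002, -1.0]]
ft_force: [-0.1, -0.1, 0.4]
opening: 0.003
grasp_force: 0.0
```

Request:
play_rows(
  steps=[
    [[0,1,1,0,0,10,0],[2,5,1,0,0,20,0],[3,9,1,0,0,30,0],[5,13,1,0,0,40,0],[6,17,1,0,0,50,0],[8,22,1,0,0,60,0],[9,26,1,0,0,70,0],[10,30,1,0,0,80,0]],
  ],
)

```text
clock: 9.25
ee_pos: [0.5915, 0.0991, 0.1195]
tcp_rot: [[1.0, 0.001, -0.002], [0.001, -1.0, 0.003], [-0.002, -0.003, -1.0]]
ft_force: [-0.2, 0.0, 0.1]
opening: 0.001
grasp_force: 0.0
```

Request:
play_rows(
  steps=[
    [[15,0,1,0,0,9,0],[31,0,2,0,0,18,0],[47,1,3,0,0,27,0],[62,1,5,0,0,37,0],[62,1,36,0,0,37,0],[62,1,36,0,0,37,0]],
  ],
)

```text
clock: 10.0
ee_pos: [0.6521, 0.0982, 0.0816]
tcp_rot: [[0.802, -0.598, -0.006], [-0.597, -0.802, 0.003], [-0.006, 0.001, -1.0]]
ft_force: [-0.5, -0.3, 0.0]
opening: -0.0
grasp_force: 0.0
```

Request:
play_rows(
  steps=[
    [[0,0,28,0,0,0,0],[0,0,28,0,0,0,0]],
  ],
)

```text
clock: 10.25
ee_pos: [0.6525, 0.0984, 0.0553]
tcp_rot: [[0.801, -0.599, -0.004], [-0.599, -0.801, 0.003], [-0.005, -0.0, -1.0]]
ft_force: [0.8, -0.2, 1.2]
opening: 0.002
grasp_force: 0.0
```

Request:
play_rows(
  steps=[
    [[0,8,0,0,0,0,0],[-2,14,0,0,0,-10,0],[-4,21,0,0,0,-20,0],[-4,28,0,0,0,-30,0],[-3,35,0,0,0,-40,0],[-1,41,0,0,0,-50,0],[3,48,0,0,0,-59,0],[7,53,0,0,0,-69,0]],
  ],
)

```text
clock: 11.25
ee_pos: [0.6268, 0.0519, 0.0576]
tcp_rot: [[0.844, 0.536, -0.0], [0.536, -0.844, 0.004], [0.002, -0.003, -1.0]]
ft_force: [-1.8, 5.7, 2.4]
opening: 0.003
grasp_force: 2.6
```

Request:
play_rows(
  steps=[
    [[-3,6,0,0,0,-10,0],[-4,13,0,0,0,-20,0],[-4,20,0,0,0,-30,0],[-3,27,0,0,0,-40,0],[-1,33,0,0,0,-49,0],[-6,29,0,0,0,-49,0],[-6,29,-29,0,0,-49,0],[-6,29,-57,0,0,-49,0]],
  ],
)

```text
clock: 12.25
ee_pos: [0.6367, 0.0238, 0.1143]
tcp_rot: [[0.159, 0.987, -0.001], [0.987, -0.159, 0.003], [0.003, -0.001, -1.0]]
ft_force: [0.0, -0.3, -0.2]
opening: 0.0
grasp_force: 0.0
```

```bash
python3 - <<'E'
from star import *
starang()
s=spoke
b=plan([s(185,75,27,105),s(175,36,27,105),s(175,36,27,53)],ang=10.6)
b=plan([s(p,36,18,53) for p in np.linspace(174,231,7)]+[s(231,36,26,53),s(231,36,26,110)],start=b,ang=11)
E
```

```text
top 107 phase mod 90: 84.81801721814138 conc 0.9292574736133951
[ 0  0  1  0  0  1  0  8 40  6  0  0  0  0  0  0  7 37  7  0  0  0  0  0
  0  0  0  0  0  0  0  0  0  0  0  0]
side 117 phase mod 90: 85.98970812506496 conc 0.9505567731359552
[ 0  0  0  0  0  0  0  0  0  0  0  0  0  0  0  0  1 38 23  0  0  0  0  0
  0 10 43  2  0  0  0  0  0  0  0  0]
[[[6,-7,1,0,0,10,0],[12,-14,3,0,0,20,0],[18,-21,4,0,0,30,0],[25,-28,6,0,0,40,0],[31,-35,7,0,0,50,0],[37,-42,9,0,0,60,0],[43,-49,10,0,0,69,0],[49,-56,12,0,0,79,0]]]
[[[44,-6,0,0,0,10,0],[44,-6,26,0,0,10,0],[44,-6,52,0,0,10,0]]]
end [634.3  88.5  52.5  -8.1]
[[[0,9,0,0,0,1,0],[-2,15,0,0,0,-8,0],[-4,21,0,0,0,-18,0],[-5,28,0,0,0,-27,0],[-4,35,0,0,0,-37,0],[-2,41,0,0,0,-46,0],[1,47,0,0,0,-56,0],[-6,43,0,0,0,-56,0]]]
[[[0,0,-29,0,0,0,0],[0,0,-57,0,0,0,0]]]
end [622.3  46.8 109.5  47.9]
```

Request:
play_rows(
  steps=[
    [[6,-7,1,0,0,10,0],[12,-14,3,0,0,20,0],[18,-21,4,0,0,30,0],[25,-28,6,0,0,40,0],[31,-35,7,0,0,50,0],[37,-42,9,0,0,60,0],[43,-49,10,0,0,69,0],[49,-56,12,0,0,79,0]],
  ],
)

```text
clock: 13.35
ee_pos: [0.5887, 0.0812, 0.1009]
tcp_rot: [[1.0, 0.028, -0.001], [0.028, -1.0, 0.003], [-0.001, -0.003, -1.0]]
ft_force: [0.2, -0.6, 0.2]
opening: -0.002
grasp_force: 0.0
```

Request:
play_rows(
  steps=[
    [[44,-6,0,0,0,10,0],[44,-6,26,0,0,10,0],[44,-6,52,0,0,10,0],[44,-6,52,0,0,10,0]],
  ],
)

```text
clock: 13.85
ee_pos: [0.6318, 0.0887, 0.0474]
tcp_rot: [[0.99, -0.14, -0.005], [-0.14, -0.99, 0.003], [-0.005, -0.002, -1.0]]
ft_force: [0.8, -0.7, 1.3]
opening: 0.0
grasp_force: 0.0
```

Request:
play_rows(
  steps=[
    [[0,9,0,0,0,1,0],[-2,15,0,0,0,-8,0],[-4,21,0,0,0,-18,0],[-5,28,0,0,0,-27,0],[-4,35,0,0,0,-37,0],[-2,41,0,0,0,-46,0],[0,45,0,0,0,-54,0],[0,45,0,0,0,-54,0]],
  ],
)

```text
clock: 14.85
ee_pos: [0.6267, 0.0436, 0.05]
tcp_rot: [[0.695, 0.719, -0.001], [0.719, -0.695, 0.003], [0.002, -0.003, -1.0]]
ft_force: [-1.5, 1.2, 0.5]
opening: 0.002
grasp_force: 0.9
```

```bash
python3 - <<'E'
from star import *
from fix import *
starang()
b=plan([[*(pose()[:2]+[-6,8]),54,pose()[3],0],[*(pose()[:2]+[-6,8]),120,pose()[3],0],[*(cr(0,-62)+[-60,60]),150,-3.5,50],[*cr(0,-62),110,-3.5,50]],ang=10.6)
plan([[*cr(0,-62),33,-3.5,50]],start=b)
E
```

```text
top 33 phase mod 90: 47.029227053898545 conc 0.95675963717053
[ 0  0  0  0  0  0  0  0  0  0  0  0  0 23 10  0  0  0  0  0  0  0  0  0
  0  0  0  0  0  0  0  0  0  0  0  0]
side 104 phase mod 90: 38.794373244276414 conc 0.5990152079263538
[ 0  0  0  0  0  0  0  0  0  0  0  0  0  0  0  0  0  0  3 14 16 16 31 24
  0  0  0  0  0  0  0  0  0  0  0  0]
[[[2,-10,-4,0,0,0,0],[2,-10,-37,0,0,0,0],[2,-10,-70,0,0,0,0],[-26,9,-76,0,0,10,50],[-54,28,-82,0,0,20,50],[-82,47,-88,0,0,30,50],[-110,66,-94,0,0,39,50],[-138,85,-100,0,0,49,50]]]
[[[31,28,20,0,0,0,50],[63,57,40,0,0,0,50]]]
end [ 651.8 -174.6  109.9   -3.1]
[[[0,0,38,0,0,0,50],[0,0,77,0,0,0,50]]]
end [ 651.8 -174.6   32.9   -3.1]
```

Request:
play_rows(
  steps=[
    [[2,-10,-4,0,0,0,0],[2,-10,-37,0,0,0,0],[2,-10,-70,0,0,0,0],[-26,9,-76,0,0,10,50],[-54,28,-82,0,0,20,50],[-82,47,-88,0,0,30,50],[-110,66,-94,0,0,39,50],[-138,85,-100,0,0,49,50]],
  ],
)

```text
clock: 15.95
ee_pos: [0.5926, -0.1149, 0.1493]
tcp_rot: [[0.998, -0.058, 0.0], [-0.058, -0.998, 0.003], [-0.0, -0.003, -1.0]]
ft_force: [0.7, -0.0, -0.4]
opening: 0.584
grasp_force: 0.0
```

```bash
python3 - <<'E'
from star import *
starang("st")
p=proj("top",[[*cr(55,0)/1000,.0785],[*cr(85,0)/1000,.0785]]); print(p)
im,d=shot("top"); W=cloud("top",d);x,y,z=W[...,0],W[...,1],W[...,2]
# comb x extent in cradle frame
q=(W[...,:2]*1000-C0); X=np.cos(TH)*q[...,0]+np.sin(TH)*q[...,1]; Y=-np.sin(TH)*q[...,0]+np.cos(TH)*q[...,1]
for c in(-62,0,62):
    m=(abs(Y-c)<8)&(z>.072)&(z<.088)&(X>30)&(X<140); print(c,m.sum(),X[m].min() if m.any() else None)
m=(abs(Y+62)<26)&(z>.045)&(z<.069)&(abs(X)<30); print("tube y",np.median(Y[m]),Y[m].min(),Y[m].max())
cv2.imwrite('pics/s2.png',cv2.resize(im[140:250,340:500,::-1],None,fx=5,fy=5,interpolation=cv2.INTER_CUBIC))
print(pose())
E
```

```text
top 106 phase mod 90: 47.38356893829039 conc 0.9407845491509449
[ 0  1  0  0  0  1  0  0  0  0  0  0  2 35 15  0  0  0  0  0  0  0 34 18
  0  0  0  0  0  0  0  0  0  0  0  0]
side 0 phase mod 90: 0.0 conc 0.0
[0 0 0 0 0 0 0 0 0 0 0 0 0 0 0 0 0 0 0 0 0 0 0 0 0 0 0 0 0 0 0 0 0 0 0 0]
[[443.98715374 182.31152138]
 [444.14259982 171.6085028 ]]
-62 110 84.79593651221722
0 114 86.1481498955221
62 107 85.83537265830265
  return _methods._mean(a, axis=axis, dtype=dtype,
  ret = ret.dtype.type(ret / rcount)
Traceback (most recent call last):
ValueError: zero-size array to reduction operation minimum which has no identity
```

The comb tips read x≈85 mm, so the comb is fully back. Next I'll extract the worn tube.

Request:
play_rows(
  steps=[
    [[31,28,20,0,0,0,50],[63,57,40,0,0,0,50],[63,57,40,0,0,0,50],[63,57,75,0,0,0,50],[63,57,100,0,0,0,50],[63,57,117,0,0,0,50],[63,57,117,0,0,0,50]],
  ],
  squeeze=80,
)

```text
clock: 16.98
ee_pos: [0.6522, -0.1732, 0.0306]
tcp_rot: [[0.999, -0.05, -0.003], [-0.05, -0.999, 0.004], [-0.003, -0.004, -1.0]]
ft_force: [-0.3, 0.4, 0.6]
opening: 0.589
grasp_force: 0.0
```

Request:
play_rows(
  steps=[
    [[0,0,0,0,0,0,20],[0,0,0,0,0,0,20],[0,0,0,0,0,0,20],[0,0,0,0,0,0,20]],
  ],
)

```text
clock: 17.48
ee_pos: [0.6532, -0.1745, 0.0327]
tcp_rot: [[0.999, -0.051, 0.001], [-0.051, -0.999, 0.002], [0.001, -0.003, -1.0]]
ft_force: [-0.1, -0.8, 7.3]
opening: 0.351
grasp_force: 78.9
```

Request:
play_rows(
  steps=[
    [[0,0,-8,0,0,0,20],[0,0,-20,0,0,0,20],[0,0,-40,0,0,0,20],[0,0,-75,0,0,0,20],[0,0,-95,0,0,0,20],[0,0,-95,0,0,0,20]],
  ],
)

```text
clock: 18.23
ee_pos: [0.6536, -0.1747, 0.1295]
tcp_rot: [[0.999, -0.051, 0.004], [-0.051, -0.999, 0.002], [0.004, -0.002, -1.0]]
ft_force: [0.6, 0.2, -0.4]
opening: 0.347
grasp_force: 80.8
```

```bash
python3 - <<'E'
from plan import *
b=plan([[454,-142,125,0,20],[454,-142,45,0,20,1]])
b=plan([[454,-142,45,0,60,2],[454,-142,130,0,60]],start=b)
E
```

```text
[[[-40,-5,1,0,0,-1,20],[-80,-9,2,0,0,-1,20],[-121,-14,3,0,0,-2,20],[-161,-18,4,0,0,-2,20],[-201,-23,5,0,0,-3,20],[-201,-23,45,0,0,-3,20],[-201,-23,85,0,0,-3,20],[-201,-23,85,0,0,-3,20]]]
end [ 4.541e+02 -1.415e+02  4.450e+01  1.000e-01]
[[[0,0,0,0,0,0,60],[0,0,0,0,0,0,60],[0,0,0,0,0,0,60],[0,0,-43,0,0,0,60],[0,0,-85,0,0,0,60]]]
end [ 4.541e+02 -1.415e+02  1.295e+02  1.000e-01]
```

Request:
play_rows(
  steps=[
    [[-40,-5,1,0,0,-1,20],[-80,-9,2,0,0,-1,20],[-121,-14,3,0,0,-2,20],[-161,-18,4,0,0,-2,20],[-201,-23,5,0,0,-3,20],[-201,-23,50,0,0,-3,20],[-201,-23,95,0,0,-3,20],[-201,-23,95,0,0,-3,20]],
  ],
)

```text
clock: 19.23
ee_pos: [0.4516, -0.1404, 0.0296]
tcp_rot: [[1.0, 0.001, -0.006], [0.001, -1.0, 0.006], [-0.006, -0.006, -1.0]]
ft_force: [-0.5, -0.6, -0.4]
opening: 0.352
grasp_force: 80.8
```

Request:
play_rows(
  steps=[
    [[0,0,0,0,0,0,60],[0,0,0,0,0,0,60],[0,0,0,0,0,0,60],[0,0,-45,0,0,0,60],[0,0,-95,0,0,0,60],[-30,0,-110,0,0,0,60]],
  ],
)

```text
clock: 19.98
ee_pos: [0.4246, -0.1419, 0.1447]
tcp_rot: [[1.0, 0.002, 0.004], [0.002, -1.0, 0.001], [0.004, -0.0, -1.0]]
ft_force: [-1.2, 0.2, 0.1]
opening: 0.707
grasp_force: 0.0
```

```bash
cat > tubes.py <<'E'
from h import *
def tubes(W,box):
    x,y,z=W[...,0],W[...,1],W[...,2]
    m=(x>box[0])&(x<box[1])&(y>box[2])&(y<box[3])&(z>.012)&(z<.045)
    n,l,st,c=cv2.connectedComponentsWithStats(m.astype(np.uint8))
    for i in range(1,n):
        if st[i,4]>150:
            p=W[l==i]; (cx,cy),(w,h),a=cv2.minAreaRect((p[:,:2]*1000).astype(np.float32))
            if w<h: a+=90
            print("tube",round(cx,1),round(cy,1),"size",round(w),round(h),"long dir",round(a,1),"zmax",np.percentile(p[:,2],95))
if __name__=="__main__":
    for c in("top","side"):
        im,d=shot(c,'now_'+c); W=cloud(c,d); print(c); tubes(W,(.42,.60,.08,.53)); tubes(W,(.365,.545,-.2,-.085))
E
python3 tubes.py
python3 - <<'E'
from h import *
im=cv2.imread('pics/now_top.png'); cv2.imwrite('pics/v1.png',cv2.resize(im[110:380,160:540],(760,540),interpolation=cv2.INTER_CUBIC))
E
```

```text
top
tube 528.7 449.6 size 37 143 long dir 139.5 zmax 0.03782216639669302
tube 504.2 157.3 size 144 36 long dir 49.7 zmax 0.037803507538285167
tube 490.7 299.0 size 144 34 long dir 46.3 zmax 0.03780109874135311
tube 482.6 -145.5 size 45 82 long dir 176.7 zmax 0.042597930684468106
side
tube 407.9 -141.5 size 36 54 long dir 175.7 zmax 0.04292658894186774
```

View pics/v1.png

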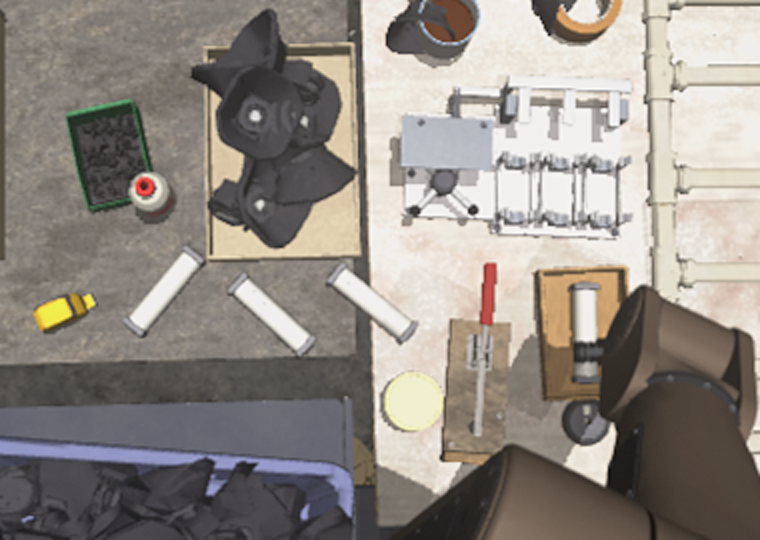

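The worn tube is in the tray at crop (585,335), the comb is back, and the other clips are empty. Next is the first new tube.

```bash
python3 - <<'E'
from plan import *
b=plan([[504.5,157,110,49.8,70],[504.5,157,3,49.8,70,1]],ang=10.6)
b=plan([[504.5,157,3,49.8,20,4],[504.5,157,120,49.8,20,1]],start=b)
E
```

```text
[[[12,-43,5,0,0,-7,70],[24,-85,10,0,0,-14,70],[36,-128,14,0,0,-21,70],[48,-170,19,0,0,-28,70],[59,-213,24,0,0,-36,70],[71,-255,29,0,0,-43,70],[83,-298,34,0,0,-50,70],[83,-298,69,0,0,-50,70]]]
[[[0,0,36,0,0,0,70],[0,0,72,0,0,0,70],[0,0,72,0,0,0,70]]]
end [504.3 157.    2.7  50.1]
[[[0,0,0,0,0,0,20],[0,0,0,0,0,0,20],[0,0,0,0,0,0,20],[0,0,0,0,0,0,20],[0,0,0,0,0,0,20],[0,0,-39,0,0,0,20],[0,0,-78,0,0,0,20],[0,0,-117,0,0,0,20]]]
[[[0,0,0,0,0,0,20]]]
end [504.3 157.  119.7  50.1]
```

Request:
play_rows(
  steps=[
    [[12,-43,5,0,0,-7,70],[24,-85,10,0,0,-14,70],[36,-128,14,0,0,-21,70],[48,-170,19,0,0,-28,70],[59,-213,24,0,0,-36,70],[71,-255,29,0,0,-43,70],[83,-298,34,0,0,-50,70],[83,-298,69,0,0,-50,70]],
  ],
)

```text
clock: 21.08
ee_pos: [0.5074, 0.1599, 0.0742]
tcp_rot: [[0.638, 0.77, 0.004], [0.77, -0.638, 0.004], [0.006, 0.0, -1.0]]
ft_force: [-0.2, 0.7, -1.0]
opening: 0.817
grasp_force: 0.0
```

Request:
play_rows(
  steps=[
    [[0,0,36,0,0,0,70],[0,0,60,0,0,0,70],[0,0,71,0,0,0,70],[0,0,71,0,0,0,70]],
  ],
)

```text
clock: 21.58
ee_pos: [0.5055, 0.1572, 0.0022]
tcp_rot: [[0.642, 0.767, -0.002], [0.767, -0.642, 0.003], [0.001, -0.004, -1.0]]
ft_force: [0.0, -0.3, -0.2]
opening: 0.823
grasp_force: 0.0
```

Request:
play_rows(
  steps=[
    [[0,0,0,0,0,0,20],[0,0,0,0,0,0,20],[0,0,0,0,0,0,20],[0,0,0,0,0,0,20],[0,0,0,0,0,0,20],[0,0,-39,0,0,0,20],[0,0,-78,0,0,0,20],[0,0,-117,0,0,0,20]],
  ],
)

```text
clock: 22.58
ee_pos: [0.5055, 0.1568, 0.1212]
tcp_rot: [[0.642, 0.767, -0.001], [0.767, -0.642, 0.003], [0.002, -0.003, -1.0]]
ft_force: [-0.3, 0.1, -0.6]
opening: 0.347
grasp_force: 79.3
```

```bash
python3 - <<'E'
from plan import *
p=pose();print(p)
b=plan([[*cr(-1,62),125,-3.5,20,2]],ang=10.6)
E
```

```text
[505.53368032 156.76312787 121.21596964  50.07525678]
[[[-10,42,-1,0,0,9,20],[-20,83,-1,0,0,18,20],[-30,125,-2,0,0,27,20],[-41,167,-3,0,0,36,20],[-51,208,-3,0,0,45,20],[-61,250,-4,0,0,54,20],[-61,250,-4,0,0,54,20],[-61,250,-4,0,0,54,20]]]
end [658.1 -50.5 125.2  -3.9]
```

Request:
play_rows(
  steps=[
    [[-10,42,-1,0,0,9,20],[-20,83,-1,0,0,18,20],[-30,125,-2,0,0,27,20],[-41,167,-3,0,0,36,20],[-51,208,-3,0,0,45,20],[-61,250,-4,0,0,54,20],[-61,250,-4,0,0,54,20],[-61,250,-4,0,0,54,20]],
  ],
  squeeze=100,
)

```text
clock: 23.58
ee_pos: [0.6577, -0.0502, 0.1227]
tcp_rot: [[0.998, -0.068, -0.002], [-0.068, -0.998, 0.004], [-0.002, -0.003, -1.0]]
ft_force: [-0.1, -0.1, -0.8]
opening: 0.34
grasp_force: 100.5
```

```bash
python3 - <<'E'
from h import *
from plan import *
print(pose(),cr(0,62))
for c in("top","side"):
    im,d=shot(c); W=cloud(c,d)
    q=(W[...,:2]*1000-C0); X=np.cos(TH)*q[...,0]+np.sin(TH)*q[...,1]; Y=-np.sin(TH)*q[...,0]+np.cos(TH)*q[...,1]; z=W[...,2]
    m=(abs(X)<85)&(abs(Y-62)<30)&(z>.12)&(z<.16)
    for lo,hi in((-78,-62),(-60,-40),(40,58),(60,80)):
        k=m&(X>lo)&(X<hi); print(c,lo,k.sum(),np.nanmedian(Y[k]) if k.any() else 0,np.percentile(z[k],90) if k.any() else 0,(X[k].min(),X[k].max(),Y[k].min(),Y[k].max()) if k.any() else 0)
E
```

```text
[657.73312855 -50.22006774 122.6903701   -3.87758245] [659.28500945 -50.6156425 ]
top -78 5 71.88755534582495 0.13554804577440738 (np.float64(-74.01792654721424), np.float64(-70.20575236416762), np.float64(69.27464489126358), np.float64(81.08861800717992))
top -60 0 0 0 0
top 40 0 0 0 0
top 60 0 0 0 0
side -78 157 61.56341453852943 0.1562726954296115 (np.float64(-75.98752546326001), np.float64(-62.180306817177865), np.float64(44.35671123174776), np.float64(79.64430693788316))
side -60 113 59.741791758577804 0.1537915565181566 (np.float64(-59.80050008131964), np.float64(-40.18518745474679), np.float64(46.151562287209074), np.float64(77.55716722986175))
side 40 0 0 0 0
side 60 0 0 0 0
```

Request:
play_rows(
  steps=[
    [[2,0,35,0,0,0,20],[2,0,60,0,0,0,20],[2,0,66,0,0,0,20],[2,0,72,0,0,0,20],[2,0,77,0,0,0,20],[2,0,82,0,0,0,20],[2,0,86,0,0,0,20],[2,0,89,0,0,0,20]],
  ],
)

```text
clock: 24.68
ee_pos: [0.6602, -0.0502, 0.0355]
tcp_rot: [[0.998, -0.067, -0.0], [-0.067, -0.998, 0.003], [-0.001, -0.003, -1.0]]
ft_force: [-15.0, -0.8, 36.9]
opening: 0.343
grasp_force: 104.6
```

Request:
play_rows(
  steps=[
    [[0,0,1,0,0,0,20],[0,0,1,0,0,0,20]],
  ],
)

```text
clock: 24.92
ee_pos: [0.6601, -0.0502, 0.0356]
tcp_rot: [[0.998, -0.067, 0.0], [-0.067, -0.998, 0.003], [-0.0, -0.003, -1.0]]
ft_force: [-11.3, -0.9, 25.2]
opening: 0.345
grasp_force: 104.1
```

Request:
play_rows(
  steps=[
    [[0,0,0,0,0,0,50],[0,0,0,0,0,0,50],[0,0,-15,0,0,0,50],[0,0,-50,0,0,0,50],[0,0,-90,0,0,0,50],[-45,0,-90,0,0,0,50],[-90,0,-90,0,0,0,50],[-130,0,-90,0,0,0,50]],
  ],
)

```text
clock: 25.92
ee_pos: [0.5297, -0.0415, 0.1241]
tcp_rot: [[0.998, -0.069, 0.001], [-0.069, -0.998, 0.003], [0.001, -0.003, -1.0]]
ft_force: [0.8, -0.5, -0.9]
opening: 0.587
grasp_force: 0.0
```

```bash
cat > seat.py <<'E'
from h import *
from plan import *
def seat(c0):
    for c in("top","side"):
        im,d=shot(c,'seat_'+c); W=cloud(c,d)
        q=(W[...,:2]*1000-C0); X=np.cos(TH)*q[...,0]+np.sin(TH)*q[...,1]; Y=-np.sin(TH)*q[...,0]+np.cos(TH)*q[...,1]; z=W[...,2]
        for lo,hi in((-82,-57),(-32,-5),(5,32),(50,80)):
            k=(X>lo)&(X<hi)&(abs(Y-c0)<24)&(z>.045)&(z<.11)
            if k.sum()>5: print(c,lo,k.sum(),"z95",round(float(np.percentile(z[k],95)),4),"Y",round((np.percentile(Y[k],3)+np.percentile(Y[k],97))/2,1),"X",X[k].min().round(1),X[k].max().round(1))
E
python3 - <<'E'
from seat import *
seat(62)
from tubes import tubes
for c in("top","side"): tubes(cloud(c,vision.get_image(c)[1]),(.42,.60,.08,.53))
E
```

```text
top -82 15 z95 0.0689 Y 77.5 X -69.5 -57.2
top -32 90 z95 0.0684 Y 63.8 X -31.0 -5.1
top 5 119 z95 0.0679 Y 62.4 X 5.0 31.9
top 50 95 z95 0.0719 Y 62.3 X 50.5 72.0
tube 535.4 442.1 size 54 163 long dir 131.3 zmax 0.03789015137534109
tube 490.5 298.7 size 143 34 long dir 46.3 zmax 0.0382119066161431
```

Seated: the tube top reads 66 mm after bias. Next is tube B.

```bash
python3 - <<'E'
from plan import *
b=plan([[490.5,298.3,110,46.3,70],[490.5,298.3,3,46.3,70,1]],ang=10.6)
b[:]=[490.5,298.3,121,46.3]
b=plan([[*cr(0,0),123,-3.5,20,1]],ang=10.6,start=b)
E
```

```text
[[[-9,-48,2,0,0,-7,70],[-18,-96,4,0,0,-14,70],[-27,-144,6,0,0,-22,70],[-37,-192,8,0,0,-29,70],[-46,-240,10,0,0,-36,70],[-55,-288,12,0,0,-43,70],[-64,-336,14,0,0,-50,70],[-64,-336,50,0,0,-50,70]]]
[[[0,0,36,0,0,0,70],[0,0,71,0,0,0,70],[0,0,71,0,0,0,70]]]
end [490.6 297.9   3.2  46.1]
[[[-20,45,0,0,0,6,20],[-41,90,0,0,0,11,20],[-61,134,-1,0,0,17,20],[-81,179,-1,0,0,22,20],[-102,224,-1,0,0,28,20],[-122,269,-1,0,0,33,20],[-142,314,-2,0,0,39,20],[-163,358,-2,0,0,44,20]]]
[[[17,46,0,0,0,6,20],[17,46,0,0,0,6,20]]]
end [ 655.5 -112.2  123.    -3.7]
```

Request:
play_rows(
  steps=[
    [[-9,-48,2,0,0,-7,70],[-18,-96,4,0,0,-14,70],[-27,-144,6,0,0,-22,70],[-37,-192,8,0,0,-29,70],[-46,-240,10,0,0,-36,70],[-55,-288,12,0,0,-43,70],[-64,-336,14,0,0,-50,70],[-64,-336,14,0,0,-50,70]],
  ],
)

```text
clock: 27.12
ee_pos: [0.4902, 0.3014, 0.1101]
tcp_rot: [[0.69, 0.724, 0.0], [0.724, -0.69, 0.004], [0.004, -0.003, -1.0]]
ft_force: [0.2, -0.8, -0.3]
opening: 0.821
grasp_force: 0.0
```

Request:
play_rows(
  steps=[
    [[0,0,45,0,0,0,70],[0,0,85,0,0,0,70],[0,0,106,0,0,0,70],[0,0,107,0,0,0,70]],
  ],
)

```text
clock: 27.62
ee_pos: [0.4899, 0.2977, 0.0019]
tcp_rot: [[0.695, 0.719, -0.003], [0.719, -0.695, 0.003], [-0.0, -0.004, -1.0]]
ft_force: [0.2, 0.4, 0.1]
opening: 0.819
grasp_force: 0.0
```

Request:
play_rows(
  steps=[
    [[0,0,0,0,0,0,20],[0,0,0,0,0,0,20],[0,0,0,0,0,0,20],[0,0,0,0,0,0,20],[0,0,0,0,0,0,20],[0,0,-39,0,0,0,20],[0,0,-78,0,0,0,20],[0,0,-118,0,0,0,20]],
  ],
)

```text
clock: 28.62
ee_pos: [0.4896, 0.2979, 0.1229]
tcp_rot: [[0.694, 0.72, -0.0], [0.72, -0.694, 0.004], [0.002, -0.003, -1.0]]
ft_force: [0.5, 0.4, -1.4]
opening: 0.343
grasp_force: 99.0
```

Request:
play_rows(
  steps=[
    [[-20,45,0,0,0,6,20],[-41,90,0,0,0,11,20],[-61,134,-1,0,0,17,20],[-81,179,-1,0,0,22,20],[-102,224,-1,0,0,28,20],[-122,269,-1,0,0,33,20],[-142,314,-2,0,0,39,20],[-163,358,-2,0,0,44,20]],
  ],
)

```text
clock: 29.62
ee_pos: [0.635, -0.0695, 0.1225]
tcp_rot: [[0.999, 0.033, 0.0], [0.033, -0.999, 0.003], [0.0, -0.003, -1.0]]
ft_force: [-0.0, -0.2, -0.9]
opening: 0.343
grasp_force: 99.1
```

Request:
play_rows(
  steps=[
    [[17,46,0,0,0,6,20],[17,46,0,0,0,6,20],[17,46,0,0,0,6,20]],
  ],
)

```text
clock: 30.0
ee_pos: [0.6527, -0.1129, 0.1217]
tcp_rot: [[0.998, -0.068, -0.001], [-0.068, -0.998, 0.004], [-0.002, -0.003, -1.0]]
ft_force: [-0.4, -0.6, -0.6]
opening: 0.343
grasp_force: 99.1
```

```bash
python3 - <<'E'
from fix import *
s=readout.sense();print(pose(),s["opening"],s["grasp_force"]); fix([*cr(1,0),122],-3.5)
from h import *
im,d=shot("side"); W=cloud("side",d)
q=(W[...,:2]*1000-C0); X=np.cos(TH)*q[...,0]+np.sin(TH)*q[...,1]; Y=-np.sin(TH)*q[...,0]+np.cos(TH)*q[...,1]; z=W[...,2]
k=(X<-30)&(X>-85)&(abs(Y)<30)&(z>.115)&(z<.165)
print(k.sum(),X[k].min(),np.percentile(Y[k],[2,98]),np.percentile(z[k],97))
E
```

```text
[ 652.72738616 -112.90358243  121.69252314   -3.90317021] 0.34270265468094613 99.09338593482971
shift [ 4. -1. -0.] rv [-0.2  0.1 -0.4]
343 -75.40698905247613 [-17.37859028  14.9317616 ] 0.15551911225080028
```

Request:
play_rows(
  steps=[
    [[4,-1,35,0,0,0,20],[4,-1,60,0,0,0,20],[4,-1,66,0,0,0,20],[4,-1,72,0,0,0,20],[4,-1,77,0,0,0,20],[4,-1,82,0,0,0,20],[4,-1,86,0,0,0,20],[4,-1,88,0,0,0,20]],
  ],
)

```text
clock: 31.05
ee_pos: [0.6575, -0.1118, 0.0365]
tcp_rot: [[0.998, -0.068, 0.001], [-0.068, -0.998, 0.003], [0.0, -0.003, -1.0]]
ft_force: [-12.3, 0.9, 37.7]
opening: 0.342
grasp_force: 103.5
```

Request:
play_rows(
  steps=[
    [[0,0,0,0,0,0,20],[0,0,0,0,0,0,20]],
  ],
)

```text
clock: 31.3
ee_pos: [0.6574, -0.1118, 0.0366]
tcp_rot: [[0.998, -0.068, 0.001], [-0.068, -0.998, 0.003], [0.001, -0.003, -1.0]]
ft_force: [-8.7, -1.3, 25.2]
opening: 0.341
grasp_force: 102.5
```

Request:
play_rows(
  steps=[
    [[0,0,0,0,0,0,50],[0,0,0,0,0,0,50],[0,0,-15,0,0,0,50],[0,0,-50,0,0,0,50],[0,0,-90,0,0,0,50],[-45,0,-90,0,0,0,50],[-90,0,-90,0,0,0,50],[-130,0,-90,0,0,0,50]],
  ],
)

```text
clock: 32.3
ee_pos: [0.526, -0.1032, 0.1245]
tcp_rot: [[0.998, -0.068, -0.001], [-0.068, -0.998, 0.003], [-0.001, -0.003, -1.0]]
ft_force: [1.1, -1.1, 0.4]
opening: 0.589
grasp_force: 0.0
```

```bash
python3 - <<'E'
from seat import *
seat(0)
from tubes import tubes
for c in("top","side"): tubes(cloud(c,vision.get_image(c)[1]),(.42,.60,.3,.56))
im=cv2.imread('pics/seat_top.png'); cv2.imwrite('pics/v2.png',cv2.resize(im[110:380,160:540],(760,540),interpolation=cv2.INTER_CUBIC))
E
```

```text
top -82 41 z95 0.0719 Y 7.3 X -69.5 -58.1
top -32 113 z95 0.0687 Y 0.4 X -31.6 -5.1
top 5 114 z95 0.0667 Y 0.6 X 5.0 31.9
top 50 111 z95 0.0683 Y 0.8 X 50.1 74.6
tube 528.3 449.1 size 37 143 long dir 139.4 zmax 0.038654167691609176
```

View pics/v2.png

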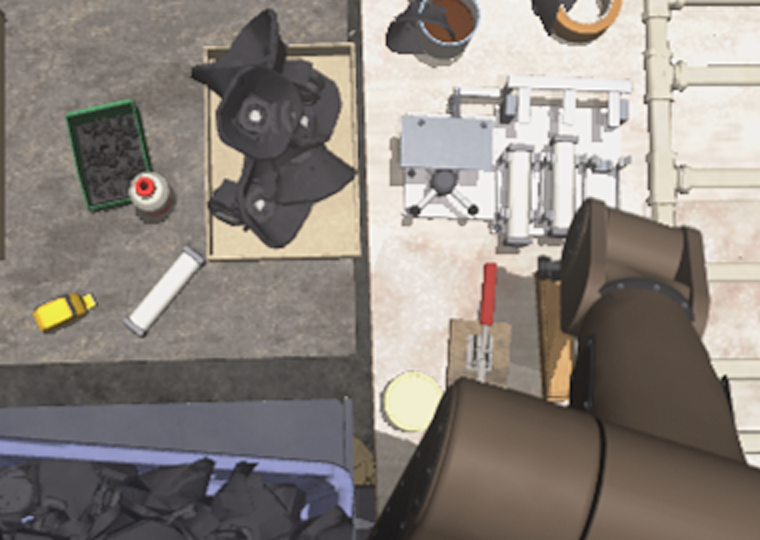

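Both new tubes are in at crop (515,195) and (563,185). The last one is still at (165,290).

```bash
python3 - <<'E'
from plan import *
b=plan([[528.3,448.8,120,139.4,70,1],[528.3,448.8,3,139.4,70,1]],ang=10.6)
b[:]=[528.3,448.8,122,139.4]
b=plan([[*cr(1,-62),123,176.5,20,2]],ang=10.6,start=b)
E
```

```text
[[[-3,-39,0,0,0,-10,70],[-5,-79,1,0,0,-20,70],[-8,-118,1,0,0,-31,70],[-11,-157,1,0,0,-41,70],[-13,-197,2,0,0,-51,70],[-16,-236,2,0,0,-61,70],[-19,-276,2,0,0,-72,70],[-21,-315,3,0,0,-82,70]]]
[[[39,-9,0,0,0,-10,70],[77,-17,0,0,0,-20,70],[116,-25,1,0,0,-31,70],[154,-33,1,0,0,-41,70],[193,-41,1,0,0,-51,70],[232,-49,2,0,0,-61,70],[232,-49,2,0,0,-61,70],[232,-49,41,0,0,-61,70]]]
[[[0,0,39,0,0,0,70],[0,0,78,0,0,0,70],[0,0,78,0,0,0,70]]]
end [528.6 449.1   2.6 139.1]
[[[-38,-30,0,0,0,-3,20],[-77,-60,0,0,0,-6,20],[-115,-91,0,0,0,-9,20],[-154,-121,0,0,0,-11,20],[-192,-151,0,0,0,-14,20],[-231,-181,0,0,0,-17,20],[-269,-211,-1,0,0,-20,20],[-308,-241,-1,0,0,-23,20]]]
[[[-23,-43,0,0,0,-3,20],[-47,-86,0,0,0,-6,20],[-70,-129,0,0,0,-8,20],[-94,-171,0,0,0,-11,20],[-118,-214,0,0,0,-14,20],[-118,-214,0,0,0,-14,20],[-118,-214,0,0,0,-14,20]]]
end [ 653.1 -174.3  123.   176.4]
```

Request:
play_rows(
  steps=[
    [[-3,-39,0,0,0,-10,70],[-5,-79,1,0,0,-20,70],[-8,-118,1,0,0,-31,70],[-11,-157,1,0,0,-41,70],[-13,-197,2,0,0,-51,70],[-16,-236,2,0,0,-61,70],[-19,-276,2,0,0,-72,70],[-21,-315,3,0,0,-82,70]],
  ],
)

```text
clock: 33.5
ee_pos: [0.5291, 0.2141, 0.122]
tcp_rot: [[0.2, 0.98, -0.0], [0.98, -0.2, 0.004], [0.004, -0.001, -1.0]]
ft_force: [0.2, -0.7, -0.2]
opening: 0.817
grasp_force: 0.0
```

Request:
play_rows(
  steps=[
    [[39,-9,0,0,0,-10,70],[77,-17,0,0,0,-20,70],[116,-25,1,0,0,-31,70],[154,-33,1,0,0,-41,70],[193,-41,1,0,0,-51,70],[232,-49,2,0,0,-61,70],[232,-49,2,0,0,-61,70],[232,-49,2,0,0,-61,70]],
  ],
)

```text
clock: 34.5
ee_pos: [0.5282, 0.4494, 0.1202]
tcp_rot: [[-0.755, 0.656, -0.001], [0.656, 0.755, 0.003], [0.003, 0.001, -1.0]]
ft_force: [-0.3, -0.0, -0.4]
opening: 0.816
grasp_force: 0.0
```

```bash
python3 - <<'E'
from fix import *
from h import *
from tubes import tubes
print(pose(),readout.sense()["joints"])
for c in("top","side"): tubes(cloud(c,vision.get_image(c)[1]),(.42,.60,.3,.56))
fix([528.3,448.8,3],139.4)
E
```

```text
[528.22796124 449.37244158 120.1967607  139.02087735] [ 0.60853852  0.69915771  1.48054023  0.00397411  0.96125457 -0.24930917]
tube 545.6 412.8 size 77 219 long dir 120.6 zmax 0.038439014484278965
shift [ -0.  -0. 118.] rv [ 0.1 -0.2 -0.4]
```

Request:
play_rows(
  steps=[
    [[0,0,45,0,0,0,70],[0,0,85,0,0,0,70],[0,0,115,0,0,0,70],[0,0,117,0,0,0,70],[0,0,117,0,0,0,70]],
  ],
)

```text
clock: 35.22
ee_pos: [0.5287, 0.4496, 0.0046]
tcp_rot: [[-0.755, 0.656, -0.0], [0.656, 0.755, 0.004], [0.003, 0.003, -1.0]]
ft_force: [0.3, -0.2, 0.5]
opening: 0.822
grasp_force: 0.0
```

Request:
play_rows(
  steps=[
    [[0,0,0,0,0,0,20],[0,0,0,0,0,0,20],[0,0,0,0,0,0,20],[0,0,0,0,0,0,20],[0,0,0,0,0,0,20],[0,0,-39,0,0,0,20],[0,0,-78,0,0,0,20],[0,0,-118,0,0,0,20]],
  ],
)

```text
clock: 36.22
ee_pos: [0.5279, 0.4492, 0.123]
tcp_rot: [[-0.756, 0.655, -0.001], [0.655, 0.756, 0.003], [0.003, 0.002, -1.0]]
ft_force: [0.6, -0.4, -0.6]
opening: 0.342
grasp_force: 98.9
```

Request:
play_rows(
  steps=[
    [[-38,-30,0,0,0,-3,20],[-77,-60,0,0,0,-6,20],[-115,-91,0,0,0,-9,20],[-154,-121,0,0,0,-11,20],[-192,-151,0,0,0,-14,20],[-231,-181,0,0,0,-17,20],[-269,-211,-1,0,0,-20,20],[-308,-241,-1,0,0,-23,20]],
  ],
)

```text
clock: 37.22
ee_pos: [0.6032, 0.0639, 0.1217]
tcp_rot: [[-0.952, 0.306, -0.0], [0.306, 0.952, 0.003], [0.001, 0.003, -1.0]]
ft_force: [0.5, 0.7, -0.6]
opening: 0.339
grasp_force: 98.9
```

Request:
play_rows(
  steps=[
    [[-23,-43,0,0,0,-3,20],[-47,-86,0,0,0,-6,20],[-70,-129,0,0,0,-8,20],[-94,-171,0,0,0,-11,20],[-118,-214,0,0,0,-14,20],[-118,-214,0,0,0,-14,20],[-118,-214,0,0,0,-14,20]],
  ],
)

```text
clock: 38.1
ee_pos: [0.649, -0.1742, 0.1203]
tcp_rot: [[-0.998, 0.069, -0.001], [0.069, 0.998, 0.004], [0.002, 0.003, -1.0]]
ft_force: [-0.7, -0.1, -0.6]
opening: 0.344
grasp_force: 98.9
```

```bash
python3 - <<'E'
from fix import *
s=readout.sense();print(pose(),s["opening"],s["grasp_force"],s["joints"]); fix([*cr(1,-62),122],176.5)
from h import *
im,d=shot("side"); W=cloud("side",d)
q=(W[...,:2]*1000-C0); X=np.cos(TH)*q[...,0]+np.sin(TH)*q[...,1]; Y=-np.sin(TH)*q[...,0]+np.cos(TH)*q[...,1]+62; z=W[...,2]
k=(X<-30)&(X>-85)&(abs(Y)<30)&(z>.115)&(z<.165)
print(k.sum(),X[k].min(),np.percentile(Y[k],[2,98]),np.percentile(z[k],97))
E
```

```text
[ 649.03341298 -174.20792568  120.2923961   176.035858  ] 0.3441510830489442 98.92379879951477 [-0.36154343  0.67262968  1.53875439  0.00355735  0.9328182  -1.8652719 ]
shift [-4.  0. -2.] rv [ 0.2 -0.1 -0.5]
351 -76.74184838218424 [-16.80099526  15.58641807] 0.15298749238602882
```

Request:
play_rows(
  steps=[
    [[-4,0,35,0,0,0,20],[-4,0,58,0,0,0,20],[-4,0,63,0,0,0,20],[-4,0,68,0,0,0,20],[-4,0,73,0,0,0,20],[-4,0,78,0,0,0,20],[-4,0,82,0,0,0,20],[-4,0,85,0,0,0,20]],
  ],
)

```text
clock: 39.15
ee_pos: [0.6538, -0.1743, 0.0368]
tcp_rot: [[-0.998, 0.068, 0.001], [0.068, 0.998, 0.003], [-0.0, 0.003, -1.0]]
ft_force: [-7.6, 0.8, 32.2]
opening: 0.34
grasp_force: 102.4
```

Request:
play_rows(
  steps=[
    [[0,0,1,0,0,0,20],[0,0,1,0,0,0,20]],
  ],
)

```text
clock: 39.4
ee_pos: [0.6539, -0.1742, 0.0369]
tcp_rot: [[-0.998, 0.068, 0.001], [0.068, 0.998, 0.003], [-0.001, 0.003, -1.0]]
ft_force: [-4.0, 0.9, 20.6]
opening: 0.345
grasp_force: 101.5
```

Request:
play_rows(
  steps=[
    [[0,0,0,0,0,0,50],[0,0,0,0,0,0,50],[0,0,-15,0,0,0,50],[0,0,-50,0,0,0,50],[0,0,-90,0,0,0,50],[45,0,-90,0,0,0,50],[90,0,-90,0,0,0,50],[130,0,-90,0,0,0,50]],
  ],
)

```text
clock: 40.4
ee_pos: [0.5222, -0.1656, 0.1253]
tcp_rot: [[-0.998, 0.068, -0.001], [0.068, 0.998, 0.003], [0.001, 0.003, -1.0]]
ft_force: [0.4, 0.2, 0.8]
opening: 0.584
grasp_force: 0.0
```

```bash
python3 - <<'E'
from seat import *
from star import starang
for c in(-62,0,62): print(c); seat(c)
starang()
# clockwise: pusher on the other side (n<0). first spoke now near 227 -> push to ~95
s=spoke
print(pose())
im=cv2.imread('pics/seat_top.png'); cv2.imwrite('pics/v3.png',cv2.resize(im[130:350,340:540],None,fx=3,fy=2.7,interpolation=cv2.INTER_CUBIC))
E
```

```text
-62
top -82 67 z95 0.0711 Y -60.8 X -69.6 -57.0
top -32 117 z95 0.0678 Y -61.0 X -32.0 -5.7
top 5 113 z95 0.068 Y -60.8 X 5.2 31.3
top 50 109 z95 0.0704 Y -60.8 X 50.2 73.8
0
top -82 62 z95 0.0713 Y 1.4 X -69.1 -58.0
top -32 116 z95 0.0691 Y 0.2 X -31.9 -5.1
top 5 117 z95 0.0683 Y 0.8 X 5.0 31.8
top 50 107 z95 0.0698 Y 0.7 X 50.0 73.3
62
top -82 119 z95 0.0701 Y 63.4 X -81.8 -57.6
top -32 109 z95 0.0683 Y 63.5 X -31.8 -5.1
top 5 116 z95 0.0687 Y 62.1 X 5.1 31.9
top 50 38 z95 0.0712 Y 61.6 X 50.1 57.5
top 108 phase mod 90: 47.85977866929103 conc 0.9227153597525438
[ 0  0  0  0  0  1  1  1  0  0  0  0  1 35 16  0  0  0  0  0  0  0 34 17
  0  0  0  0  1  0  0  0  1  0  0  0]
side 0 phase mod 90: 0.0 conc 0.0
[0 0 0 0 0 0 0 0 0 0 0 0 0 0 0 0 0 0 0 0 0 0 0 0 0 0 0 0 0 0 0 0 0 0 0 0]
[ 524.44218659 -166.02073638  124.4396576   176.09460199]
```

View pics/v3.png

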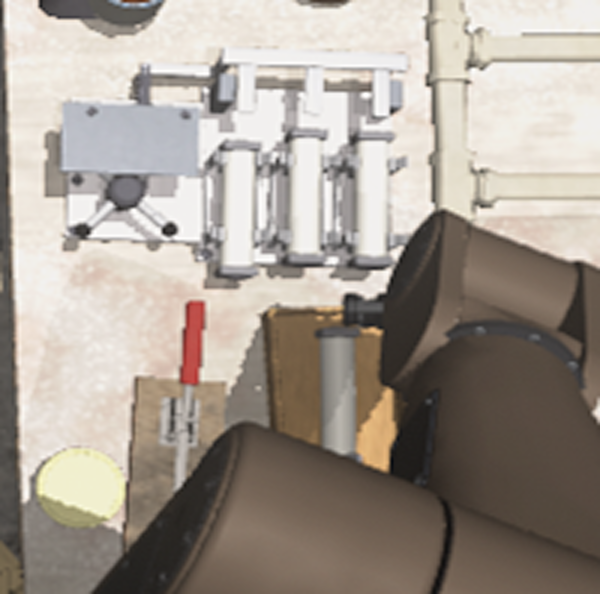

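The tube in clip 3 has slid about 12 mm towards -x since it was seated. I'll measure it, then push it back.

```bash
python3 - <<'E'
from seat import *
im,d=shot("top"); W=cloud("top",d)
q=(W[...,:2]*1000-C0); X=np.cos(TH)*q[...,0]+np.sin(TH)*q[...,1]; Y=-np.sin(TH)*q[...,0]+np.cos(TH)*q[...,1]; z=W[...,2]
for c in(-62,0,62):
    k=(abs(Y-c)<14)&(z>.058)&(z<.075)&(abs(X)<110); print(c,np.percentile(X[k],[1,99]))
b=plan([[*cr(-105,62),110,176.5,0],[*cr(-105,62),42,176.5,0,1]])
b=plan([[*cr(-92,62),42,176.5,0],[*cr(-86,62),42,176.5,0],[*cr(-80,62),42,176.5,0,1],[*cr(-100,62),42,176.5,0],[*cr(-100,62),115,176.5,0]],start=b)
E
```

```text
-62 [-66.87791329  96.28909548]
0 [-67.03199002  72.04625401]
62 [-80.96047503 104.03287105]
[[[-7,41,5,0,0,0,0],[-15,82,10,0,0,0,0],[-22,123,14,0,0,0,0],[-22,123,48,0,0,0,0],[-22,123,82,0,0,0,0],[-22,123,82,0,0,0,0]]]
end [554.6 -44.7  42.3 176.1]
[[[-13,1,0,0,0,0,0],[-19,1,0,0,0,0,0],[-25,1,0,0,0,0,0],[-25,1,0,0,0,0,0],[-5,1,0,0,0,0,0],[-5,1,-36,0,0,0,0],[-5,1,-73,0,0,0,0]]]
end [559.6 -44.  115.3 176.1]
```

Request:
play_rows(
  steps=[
    [[-7,41,5,0,0,0,0],[-15,82,10,0,0,0,0],[-22,123,14,0,0,0,0],[-22,123,14,0,0,0,0],[-22,123,48,0,0,0,0],[-22,123,82,0,0,0,0],[-22,123,82,0,0,0,0]],
  ],
)

```text
clock: 41.72
ee_pos: [0.553, -0.0448, 0.041]
tcp_rot: [[-0.998, 0.069, -0.005], [0.069, 0.998, 0.004], [0.005, 0.004, -1.0]]
ft_force: [-0.3, -0.2, -0.2]
opening: 0.002
grasp_force: 0.0
```

Request:
play_rows(
  steps=[
    [[-13,1,0,0,0,0,0],[-17,1,0,0,0,0,0],[-21,1,0,0,0,0,0],[-25,1,0,0,0,0,0],[-25,1,0,0,0,0,0]],
  ],
)

```text
clock: 42.35
ee_pos: [0.5793, -0.0452, 0.0429]
tcp_rot: [[-0.998, 0.068, -0.0], [0.068, 0.998, 0.003], [0.001, 0.003, -1.0]]
ft_force: [0.4, -0.5, -0.3]
opening: 0.002
grasp_force: 0.0
```

Request:
play_rows(
  steps=[
    [[20,0,0,0,0,0,0],[20,0,-40,0,0,0,0],[40,60,-75,0,0,0,0],[50,100,-75,0,0,0,0],[50,120,-75,0,0,0,0]],
  ],
)

```text
clock: 42.98
ee_pos: [0.5368, 0.0798, 0.119]
tcp_rot: [[-0.998, 0.067, -0.0], [0.067, 0.998, 0.003], [0.0, 0.003, -1.0]]
ft_force: [-0.1, 0.0, 0.0]
opening: -0.0
grasp_force: 0.0
```

```bash
python3 - <<'E'
from seat import *
for cam in("top","side"):
  im,d=shot(cam,"p_"+cam); W=cloud(cam,d)
  q=(W[...,:2]*1000-C0); X=np.cos(TH)*q[...,0]+np.sin(TH)*q[...,1]; Y=-np.sin(TH)*q[...,0]+np.cos(TH)*q[...,1]; z=W[...,2]
  for c in(-62,0,62):
    k=(abs(Y-c)<14)&(z>.058)&(z<.073)&(X>-110)&(X<79); print(cam,c,np.percentile(X[k],[1,99]),np.percentile(z[k],95))
im=cv2.imread('pics/p_top.png'); cv2.imwrite('pics/v4.png',cv2.resize(im[140:250,350:500],None,fx=4,fy=4,interpolation=cv2.INTER_CUBIC))
print(pose())
E
```

```text
top -62 [-66.71288081  71.53790201] 0.0696260094310397
top 0 [-66.75203392  70.86577207] 0.06981896515656731
top 62 [-62.42428007  70.10102788] 0.06989051145266693
side -62 [-68.03246841  69.8817757 ] 0.06997404738039585
side 0 [-68.35830494  70.77357208] 0.06947842464402476
side 62 [-68.97924616  69.41540226] 0.06937180207274292
[537.47230293  79.24477604 118.2136668  176.21365408]
```

View pics/v4.png

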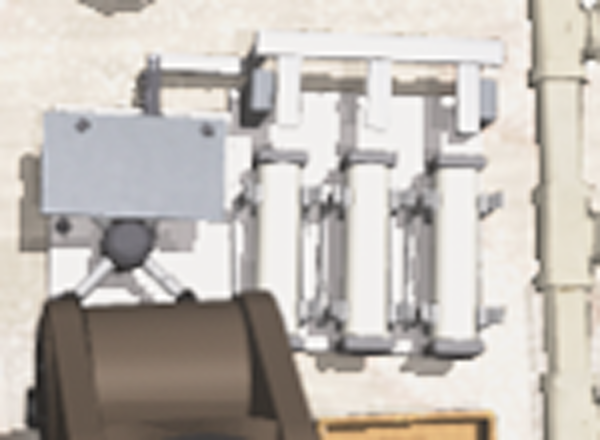

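All three tubes line up again. Now I'll turn the star clockwise, with the pusher on the other side of the spoke.

```bash
python3 - <<'E'
from plan import *
def s(*a):
    w=spoke(*a); w[3]+=180; return w
b=plan([[560,20,118,200,0],s(227,36,-23,112),s(227,36,-23,53)+[1]],ang=10.6)
b=plan([s(p,36,-18,53) for p in np.linspace(227,96,14)]+[s(96,36,-24,53),s(96,36,-24,112)],start=b,ang=11)
E
```

```text
[[[-9,-19,0,0,0,-8,0],[-18,-38,0,0,0,-16,0],[-26,-58,0,0,0,-24,0],[-58,-57,2,0,0,-32,0],[-90,-57,4,0,0,-39,0],[-122,-57,6,0,0,-47,0],[-122,-57,36,0,0,-47,0],[-122,-57,65,0,0,-47,0]]]
[[[0,0,0,0,0,0,0]]]
end [655.4  14.3  53.2 223.2]
[[[0,5,0,0,0,0,0],[2,12,0,0,0,10,0],[4,19,0,0,0,20,0],[4,26,0,0,0,30,0],[3,33,0,0,0,40,0],[1,39,0,0,0,50,0],[-3,46,0,0,0,60,0],[-7,51,0,0,0,70,0]]]
[[[3,7,0,0,0,10,0],[4,14,0,0,0,20,0],[4,21,0,0,0,30,0],[3,28,0,0,0,41,0],[1,34,0,0,0,51,0],[-3,41,0,0,0,61,0],[3,38,0,0,0,61,0],[3,38,-29,0,0,61,0]]]
[[[0,0,-30,0,0,0,0]]]
end [640.1  91.5 112.2  92.2]
```

Request:
play_rows(
  steps=[
    [[-9,-19,0,0,0,-8,0],[-18,-38,0,0,0,-16,0],[-26,-58,0,0,0,-24,0],[-58,-57,2,0,0,-32,0],[-90,-57,4,0,0,-39,0],[-122,-57,6,0,0,-47,0],[-122,-57,6,0,0,-47,0],[-122,-57,26,0,0,-47,0]],
  ],
)

```text
clock: 44.08
ee_pos: [0.6551, 0.0116, 0.092]
tcp_rot: [[-0.732, -0.681, -0.0], [-0.681, 0.732, 0.003], [-0.002, 0.002, -1.0]]
ft_force: [0.2, -0.2, -0.0]
opening: -0.001
grasp_force: 0.0
```

Request:
play_rows(
  steps=[
    [[0,0,0,0,0,0,0],[0,0,10,0,0,0,0],[0,0,20,0,0,0,0],[0,0,30,0,0,0,0],[0,0,39,0,0,0,0],[0,0,39,0,0,0,0]],
  ],
)

```text
clock: 44.82
ee_pos: [0.6547, 0.0128, 0.052]
tcp_rot: [[-0.73, -0.683, -0.002], [-0.683, 0.73, 0.003], [-0.001, 0.004, -1.0]]
ft_force: [-0.0, -0.3, 0.5]
opening: 0.003
grasp_force: 0.0
```

Request:
play_rows(
  steps=[
    [[0,5,0,0,0,0,0],[2,12,0,0,0,10,0],[4,19,0,0,0,20,0],[4,26,0,0,0,30,0],[3,33,0,0,0,40,0],[1,39,0,0,0,50,0],[-3,46,0,0,0,60,0],[-7,51,0,0,0,70,0]],
  ],
)

```text
clock: 45.82
ee_pos: [0.624, 0.0549, 0.0531]
tcp_rot: [[-0.889, 0.458, -0.004], [0.458, 0.889, 0.003], [0.005, 0.001, -1.0]]
ft_force: [-5.7, -2.5, 0.1]
opening: 0.003
grasp_force: 2.4
```

Request:
play_rows(
  steps=[
    [[3,7,0,0,0,10,0],[4,14,0,0,0,20,0],[4,21,0,0,0,30,0],[3,28,0,0,0,41,0],[1,34,0,0,0,51,0],[-3,41,0,0,0,61,0],[3,38,0,0,0,61,0],[3,38,-20,0,0,61,0]],
  ],
)

```text
clock: 46.82
ee_pos: [0.6386, 0.0899, 0.0729]
tcp_rot: [[-0.04, 0.999, -0.004], [0.999, 0.04, 0.003], [0.003, -0.004, -1.0]]
ft_force: [-0.5, -0.5, -0.1]
opening: -0.004
grasp_force: 0.0
```

Request:
play_rows(
  steps=[
    [[0,0,-35,0,0,0,0],[30,-55,-45,0,0,0,0],[30,-100,-45,0,0,0,0],[30,-100,-45,0,0,0,0]],
  ],
)

```text
clock: 47.32
ee_pos: [0.5366, 0.1163, 0.1203]
tcp_rot: [[-0.04, 0.999, -0.001], [0.999, 0.04, 0.003], [0.003, -0.0, -1.0]]
ft_force: [0.7, 0.1, 1.0]
opening: -0.001
grasp_force: 0.0
```

```bash
python3 -c "
from star import *
starang(); print(pose(), readout.sense()['joints'])"
```

```text
top 118 phase mod 90: 6.4007721546186325 conc 0.9453654544544422
[ 0  0  0  0  0  0  0  0  4 38 12  0  0  0  0  0  0  2  6  3  0  0  0  0
  0  0  1 35 16  0  0  0  0  0  1  0]
side 184 phase mod 90: 7.150697406451395 conc 0.9468392685836918
[ 0  0  0  0  0  0  0  0  0 26 21  0  0  0  0  0  0  1 38 27  0  0  0  0
  0  0 11 50 10  0  0  0  0  0  0  0]
[539.7462971  116.09923661 119.96255973  92.1812015 ] [0.09065796 0.52916736 1.85433848 0.00489615 0.75599125 0.04903325]
```

```bash
python3 - <<'E'
from plan import *
def s(*a):
    w=spoke(*a); w[3]+=180; return w
b=plan([[545,50,118,140,0],s(187,36,-26,112),s(187,36,-26,53)+[1]],ang=10.6)
b=plan([s(p,36,-18,53) for p in np.linspace(187,89.5,11)]+[s(90,36,-24,53),s(90,36,-24,112)],start=b,ang=11)
E
```

```text
[[[-13,1,0,0,0,-10,0],[-27,1,1,0,0,-19,0],[-40,2,1,0,0,-29,0],[-53,2,2,0,0,-38,0],[-66,3,2,0,0,-48,0],[-71,20,3,0,0,-57,0],[-76,37,4,0,0,-65,0],[-81,54,6,0,0,-74,0]]]
[[[-18,0,1,0,0,-9,0],[-36,-1,2,0,0,-17,0],[-36,-1,31,0,0,-17,0],[-36,-1,61,0,0,-17,0],[-36,-1,61,0,0,-17,0]]]
end [631.5  27.6  53.  183.2]
[[[0,8,0,0,0,0,0],[3,15,0,0,0,9,0],[4,21,0,0,0,19,0],[4,28,0,0,0,29,0],[4,35,0,0,0,39,0],[2,42,0,0,0,48,0],[-2,48,0,0,0,58,0],[-6,53,0,0,0,68,0]]]
[[[3,6,0,0,0,10,0],[4,13,0,0,0,19,0],[5,20,0,0,0,29,0],[7,14,0,0,0,29,0],[7,14,-30,0,0,29,0],[7,14,-59,0,0,29,0]]]
end [644.2  93.2 112.   86.2]
```

Request:
play_rows(
  steps=[
    [[-13,1,0,0,0,-10,0],[-27,1,1,0,0,-19,0],[-40,2,1,0,0,-29,0],[-53,2,2,0,0,-38,0],[-66,3,2,0,0,-48,0],[-71,20,3,0,0,-57,0],[-76,37,4,0,0,-65,0],[-81,54,6,0,0,-74,0]],
  ],
)

```text
clock: 48.42
ee_pos: [0.5977, 0.0365, 0.1125]
tcp_rot: [[-0.972, 0.235, 0.0], [0.235, 0.972, 0.003], [0.0, 0.003, -1.0]]
ft_force: [-0.3, 0.2, -0.5]
opening: 0.001
grasp_force: 0.0
```

Request:
play_rows(
  steps=[
    [[-18,0,1,0,0,-9,0],[-36,-1,2,0,0,-17,0],[-36,-1,2,0,0,-17,0],[-36,-1,31,0,0,-17,0],[-36,-1,61,0,0,-17,0],[-36,-1,61,0,0,-17,0]],
  ],
)

```text
clock: 49.18
ee_pos: [0.6293, 0.0278, 0.0494]
tcp_rot: [[-0.999, -0.051, -0.005], [-0.051, 0.999, 0.004], [0.005, 0.004, -1.0]]
ft_force: [-0.1, 0.5, 1.2]
opening: 0.001
grasp_force: 0.0
```

Request:
play_rows(
  steps=[
    [[0,8,0,0,0,0,0],[3,15,0,0,0,9,0],[4,21,0,0,0,19,0],[4,28,0,0,0,29,0],[4,35,0,0,0,39,0],[2,42,0,0,0,48,0],[-2,48,0,0,0,58,0],[-6,53,0,0,0,68,0]],
  ],
)

```text
clock: 50.18
ee_pos: [0.6329, 0.0819, 0.0525]
tcp_rot: [[-0.418, 0.908, -0.002], [0.908, 0.418, 0.003], [0.004, -0.001, -1.0]]
ft_force: [-5.4, 1.1, 1.2]
opening: -0.0
grasp_force: 2.4
```

Request:
play_rows(
  steps=[
    [[3,6,0,0,0,10,0],[4,13,0,0,0,19,0],[5,19,0,0,0,29,0],[5,19,0,0,0,29,0]],
  ],
)

```text
clock: 50.68
ee_pos: [0.6489, 0.0944, 0.0524]
tcp_rot: [[0.067, 0.998, 0.0], [0.998, -0.067, 0.004], [0.004, -0.0, -1.0]]
ft_force: [-1.3, 1.1, 0.7]
opening: -0.001
grasp_force: 0.7
```

Back off and check.

Request:
play_rows(
  steps=[
    [[2,-7,0,0,0,0,0],[2,-7,-35,0,0,0,0],[2,-12,-75,0,0,0,0],[20,-60,-90,0,0,0,0],[40,-115,-90,0,0,0,0],[60,-170,-90,0,0,0,0],[60,-170,-90,0,0,0,0]],
  ],
)

```text
clock: 51.55
ee_pos: [0.4799, 0.1658, 0.1424]
tcp_rot: [[0.063, 0.998, -0.002], [0.998, -0.063, 0.003], [0.003, -0.002, -1.0]]
ft_force: [0.5, 0.2, 0.4]
opening: 0.0
grasp_force: 0.0
```

```bash
python3 - <<'E'
from star import *
starang()
from tubes import tubes
for cam in("top","side"):
  im,d=shot(cam,"f_"+cam); W=cloud(cam,d); print(cam); tubes(W,(.365,.545,-.2,-.085))
  q=(W[...,:2]*1000-C0); X=np.cos(TH)*q[...,0]+np.sin(TH)*q[...,1]; Y=-np.sin(TH)*q[...,0]+np.cos(TH)*q[...,1]; z=W[...,2]
  for c in(-62,0,62):
    k=(abs(Y-c)<14)&(z>.058)&(z<.073)&(X>-110)&(X<79); m=(abs(Y-c)<7)&(z>.074)&(z<.088)&(X>30)&(X<140); print(c,np.percentile(X[k],[1,99]),np.percentile(z[k],95),"comb",X[m].min())
im=cv2.imread('pics/f_top.png'); cv2.imwrite('pics/v5.png',cv2.resize(im[130:350,340:540],None,fx=3,fy=2.7,interpolation=cv2.INTER_CUBIC))
E
```

```text
top 162 phase mod 90: 1.0246211047835374 conc 0.9257099488979361
[ 0  0  0  1  0  0  0  0 18 28  0  0  0  0  0  0  0 26 30  0  0  0  0  0
  0  0 27 29  1  0  0  0  2  0  0  0]
side 196 phase mod 90: 2.166177479813969 conc 0.9503639736273011
[ 0  0  0  0  0  0  0  0 14 45  2  0  0  0  0  0  0 13 48  3  0  0  0  0
  0  0 37 34  0  0  0  0  0  0  0  0]
top
tube 513.3 -171.2 size 161 81 long dir 44.6 zmax 0.03924347015769514
tube 453.8 -139.6 size 39 140 long dir 176.5 zmax 0.04226098921708186
-62 [-66.78057335  68.58309783] 0.06935723439449701 comb 47.55844737759202
0 [-66.78244392  68.89055524] 0.06995377145823353 comb 55.32152812999322
62 [-67.65675706  68.84762716] 0.06950534724304705 comb 43.149991395469534
side
tube 533.9 -155.9 size 132 59 long dir 61.2 zmax 0.03921314406242464
tube 452.1 -141.7 size 36 142 long dir 178.1 zmax 0.04240144364202947
-62 [-68.52937455  67.47646202] 0.0691622445766471 comb 52.599679669373245
0 [-68.23398398  68.05764543] 0.06941090530530367 comb 53.56214904102854
62 [-68.95895886  67.44619352] 0.06956730140212823 comb 54.44973422960429
```

View pics/v5.png

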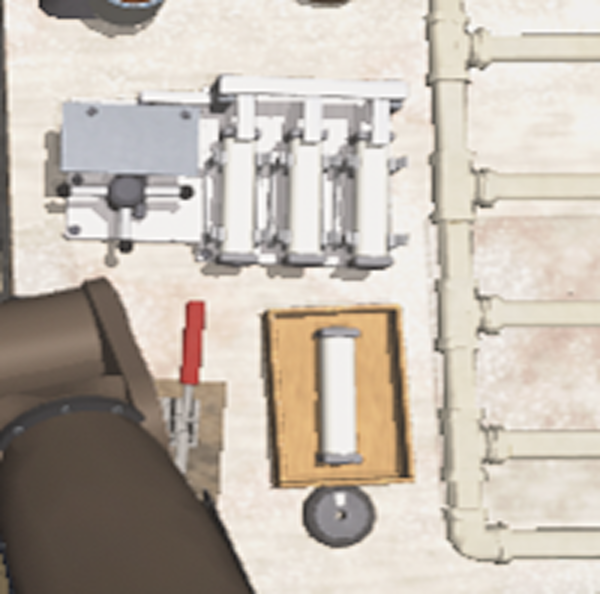

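The comb covers all three new tubes, the star is within about 2° of locked, and the worn tube lies in the tray at (340,395). The arm is clear, so I'll hand in.

```bash
python3 -c "
from workcell import job
print(job.close_job())"
```

```text
the job is handed in; nothing more can be done
None
```

I handed the job in. By my last camera check, the one worn tube is in the tray, all three new tubes are fully home, and the comb covers all three with the star within about 2° of locked; the interface returned no verdict.

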